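Load and lower the magazine lift

TASK

Swing the lift's outrigger leg out until it snaps over its catch to the end stop, then stand every grey component magazine upright on the raised platform without stacking. Then take the release bar from its tray and use it to lift the tail of the ratchet pawl from below, keeping it lifted until the loaded platform has sunk all the way down. Finally let the pawl drop back, lay the bar back in its tray, and leave the reel, the oil bottle and the screwdriver alone.

Things in the scene. Friction and masses are not known exactly. Their poses are not given: they have to be found in the camera images.
- lift: Lift bolted to the steel deck: aluminium base plate 12 mm thick (x -100 to 100, y -100 to 140 mm), white mast 34 x 50 mm, 216 mm high, at x 83, y 115 mm. Origin at deck level under the middle of the platform; x points away from the robot at yaw 0, y to the left, z up. Place and yaw vary.
- carriage (a joint): Height of the sliding platform in m: 0 fully down, about 0.080 at the start, hanging with its lowest ratchet tooth on the pawl. Teeth every 20 mm: if the pawl drops back early the platform stops at about 0.060, 0.040 or 0.020. When the pawl is free it sinks by its own weight, damped, at 2 to 5 cm/s.
- platform_mid (a point): Centre of the platform's upper face (axes as the lift's). Aluminium pan 190 mm (x) by 170 mm (y) outside, rim 3 mm thick, 10 mm high above that face. Fully down the face is 36 mm above the deck, at the start about 116 mm. Beside it (lift x 40 to 62, y 103 to 127 mm) stands its toothed rack, up to 74 mm above the face.
- pawl (a joint): Angle of the ratchet pawl in rad: 0 hooked into the rack, grows as its tail is lifted, stop at 0.9. Above about 0.25 the rack is free; 0.4 to 0.6 is a good lift. It falls back by its own weight when let go. Lifting it takes 1 to 4 N at the tail.
- pawl_tail (a point): Where to lift: underside of the pawl's tail, a level dark steel strip 24 mm wide (lift y 116 to 140 mm), 8 mm thick, 161 mm above the deck, running from the pivot (lift x 48, z 165 mm) towards lift -x. This point is 78 mm from the pivot, 28 mm short of the free end. Free space below it and on its lift +y side; the platform's edge is at lift y 85 mm.
- leg (a joint): Angle of the outrigger leg in rad: 0 folded along the base (pointing to lift +x), grows as it swings out towards lift -y, end stop at 1.52. A sprung ball must be passed at about 1.3 to 1.45 (1 to 2 N at the peg); past it the leg stays seated at 1.48 to 1.52. Stays where it is left elsewhere.
- leg_peg (a point): Point on the axis of the upright round black peg on the leg's end, 19 mm below the peg's top. Peg 16 mm diameter, top 114 mm above the deck, rising 80 mm from the leg. The leg is a horizontal aluminium bar; its vertical hinge axis is at lift x -70, y -140 mm and the peg stands 100 mm from it.
- mag1_mid (a point): Centre of a component magazine, one of three or four alike (absent ones are None): grey plastic block 70 (its x) by 36 (its y) by 45 mm high with dark slots on top, 0.1 to 0.21 kg, standing on the deck on the robot's left.
- mag2_mid (a point): Centre of a component magazine, one of three or four alike (absent ones are None): grey plastic block 70 (its x) by 36 (its y) by 45 mm high with dark slots on top, 0.1 to 0.21 kg, standing on the deck on the robot's left.
- mag3_mid (a point): Centre of a component magazine, one of three or four alike (absent ones are None): grey plastic block 70 (its x) by 36 (its y) by 45 mm high with dark slots on top, 0.1 to 0.21 kg, standing on the deck on the robot's left.
- mag4_mid (a point): Centre of a component magazine, one of three or four alike (absent ones are None): grey plastic block 70 (its x) by 36 (its y) by 45 mm high with dark slots on top, 0.1 to 0.21 kg, standing on the deck on the robot's left.
- bar_grip (a point): Middle of the release bar's grip, half-way up: the place to grasp. The bar lies along its own x: black grip 70 mm long, 16 mm wide and 22 mm high (from 35 mm behind to 35 mm ahead of this point), then a square steel rod 10 x 10 mm on the same axis whose tip is 120 mm ahead (+x) of this point. 0.13 kg.
- bar_mid (a point): Middle of the release bar's whole length of 170 mm (35 mm ahead of bar_grip), on its axis.
- tool_tray: White open tray fixed to the deck, 250 mm (its x) by 110 mm (its y) outside, 9 mm high, floor 4 mm thick, so a 5 mm lip inside, walls 4 mm; origin at deck level under its centre. The bar lies in it along its x at the start.
- tape_reel: Bystander: white plastic reel lying flat, 120 mm diameter, 24 mm high, beyond the lift.
- oil_bottle: Bystander: small white bottle, 52 mm diameter, 130 mm high, standing beyond the lift.
- driver: Bystander: black screwdriver about 200 mm long, lying on the deck beyond the lift.
There are look-alikes about, which are no part of the job. What is shaped like the part that bears mag1_mid but green is not meant.

How it is judged (in metres and radians):
On the way, in this order (a step that is already met when the one before it is completed fails the run):
1. the outrigger leg is out at its end stop, past the catch (value of joint leg above 1.46 rad), for 0.3 s.
2. every magazine stands upright on the raised platform, let go (x of mag1_mid in the frame of platform_mid between -0.075 and 0.075 m and y of mag1_mid in the frame of platform_mid between -0.07 and 0.07 m and z of mag1_mid in the frame of platform_mid between 0.016 and 0.03 m and angle between each of mag1_mid, mag2_mid, mag3_mid, mag4_mid's own z axis and vertical below 0.12 rad and x of mag2_mid in the frame of platform_mid between -0.075 and 0.075 m and y of mag2_mid in the frame of platform_mid between -0.07 and 0.07 m and z of mag2_mid in the frame of platform_mid between 0.016 and 0.03 m and x of mag3_mid in the frame of platform_mid between -0.075 and 0.075 m and y of mag3_mid in the frame of platform_mid between -0.07 and 0.07 m and z of mag3_mid in the frame of platform_mid between 0.016 and 0.03 m and x of mag4_mid in the frame of platform_mid between -0.075 and 0.075 m and y of mag4_mid in the frame of platform_mid between -0.07 and 0.07 m and z of mag4_mid in the frame of platform_mid between 0.016 and 0.03 m and value of joint carriage above 0.07 m and contact force between the fingers and mag1 below 0.1 N and contact force between the fingers and mag2 below 0.1 N and contact force between the fingers and mag3 below 0.1 N and contact force between the fingers and mag4 below 0.1 N), for 0.3 s.
3. the bar holds the pawl lifted clear of the rack (value of joint pawl above 0.2 rad and contact force between bar and pawl above 0.05 N), for 0.1 s.
At the end, for the whole second after the job is handed in: The platform is fully down (within 6 mm) with every magazine standing upright on it inside the rim, the leg is still seated at its end stop (above 1.46 rad), the pawl has dropped back (below 0.1 rad), the bar lies flat inside its tray, and all is at rest (value of joint carriage below 0.006 m and value of joint leg above 1.46 rad and value of joint pawl below 0.1 rad and x of mag1_mid in the frame of platform_mid between -0.075 and 0.075 m and y of mag1_mid in the frame of platform_mid between -0.07 and 0.07 m and z of mag1_mid in the frame of platform_mid between 0.016 and 0.03 m and angle between each of mag1_mid, mag2_mid, mag3_mid, mag4_mid's own z axis and vertical below 0.12 rad and x of mag2_mid in the frame of platform_mid between -0.075 and 0.075 m and y of mag2_mid in the frame of platform_mid between -0.07 and 0.07 m and z of mag2_mid in the frame of platform_mid between 0.016 and 0.03 m and x of mag3_mid in the frame of platform_mid between -0.075 and 0.075 m and y of mag3_mid in the frame of platform_mid between -0.07 and 0.07 m and z of mag3_mid in the frame of platform_mid between 0.016 and 0.03 m and x of mag4_mid in the frame of platform_mid between -0.075 and 0.075 m and y of mag4_mid in the frame of platform_mid between -0.07 and 0.07 m and z of mag4_mid in the frame of platform_mid between 0.016 and 0.03 m and x of bar_mid in the frame of tool_tray between -0.045 and 0.045 m and y of bar_mid in the frame of tool_tray between -0.047 and 0.047 m and z of bar_mid in the frame of tool_tray below 0.024 m and linear speed of each of bar, mag1, mag2, mag3, mag4 below 0.03 m/s); the robot touches nothing.
It fails at once if a bystander (reel, bottle or screwdriver) is pushed more than 30 mm or tipped (distance of any of tape_reel, oil_bottle, driver from where it was at the start of the episode above 0.03 m or angle between oil_bottle's own z axis and vertical above 0.5 rad).
Of mag1, mag2, mag3, mag4 only 3 to 4 are there at a start; the rules pass over those that are not, and their reading is None.
At some moment in a run one of mag1, mag2, mag3, mag4, bar may be knocked a few centimetres aside while the robot is not near it.
It also fails if it takes over 210 s, if anything falls off the work surface, if the arm or the gripper's body presses on something with over 40 N, if the wrist force passes 120 N, or if a joint passes its speed limit or range.

ROBOT

A 6-joint arm with a two-finger parallel gripper is mounted at the origin on the work surface. World frame = base frame: x ahead of the robot, y to its left, z up, the work surface at z = 0. Lengths are in m, angles in degrees, forces in N, time in s.
With the tool pointing down it reaches from about 0.375 to 0.9 m from the base axis. Payload 3.1 kg.
Tool frame: the origin (TCP) lies between the finger pads; the fingertips stand 22 mm ahead of it and the grasp point (between the pads) lies 3 mm ahead of it (bot.tip_extent is the distance from the TCP to the fingertips, in m); y points along the fingers, z is the direction in which the jaws open and shut, and the axes are right-handed (so a half turn about y gives the same grasp; the last joint's range is limited). The gripper opens to 87 mm and grips with 3 to 60 N. Pads are 19 mm wide; open, the fingers measure 117 mm over their backs; the gripper's body (75 mm by 190 mm) begins 51 mm behind the grasp point.
Start: joints at [62.424, 30.224, 82.088, -0, 67.689, -10.227], TCP at [0.186, 0.597, 0.245] pointing down, gripper open.
Joint ranges: [-176.69, 176.69], [-43.24, 126.21], [12.49, 139.97], [-82, 262], [0, 151.66], [-163.58, 163.58]. Speed limits (degrees/s): [159.86, 159.86, 180, 180, 180, 180].

INTERFACE

Orientations are given as a 3x3 rotation matrix whose columns are the frame's x, y, z axes.
In Python, from rig import bot, eyes, models gives the robot as it stands. The module is installed in compiled form; this text tells all that it offers.
- The arm moves only by the tool arm_command, never from a script. Its arguments are lists of equal length, an entry for each row: "translation": the shift along the tool's x, y, z each as a share of 0.08 m, from -1 to 1, a list of three; "rotation": the turn, a rotation vector about the tool's x, y, z each as a share of 60 degrees, from -1 to 1, a list of three; "grip": the closure, from -1 (fully open) to 1 (shut), so that 0 is half open. In form: {"translation": [[x, y, z], ...], "rotation": [[rx, ry, rz], ...], "grip": [grip, ...]}. A call has 1 to 5 rows; each row is the pose to reach, as a shift and turn from the pose commanded when the call began, along the tool's axes at that moment; what a row does not reach only later rows make up. A row lasts 1/10 s, in which the tool goes at most 50 mm and 8.59 degrees, less where a joint would pass 70% of its speed; a pose out of reach is approached as far as the arm can. A call with a number of a shift or a turn outside -1 to 1 is refused whole. A call with a gripper value outside its range is refused whole. The fingers move at their own pace and stop on an object; the grip force is fixed at half the most. Time passes only in rows, so rows that repeat a pose let the fingers close. It gives the time, the measured TCP pose, the force and the opening at its end, in the units of the state.
- bot.read_state(): the state, without advancing time (a new reading comes with each control period).
- eyes.capture(name): name is "scene" or "top" or "wrist"; returns a dict with "image" (480x640x3 uint8, blue, green, red), "mtx" (3x3 intrinsics, pixels), "dist_coeffs" ([k1, k2, p1, p2, k3] as OpenCV has them; the pictures are not rectified), "rvec" (rotation vector, rad) and "tvec" (3), from world to camera coordinates, as OpenCV has them; the wrist camera has in their place "hand_eye" (4x4, takes a point from camera to tool coordinates, whose origin is the TCP and whose axes are the tool frame's). Camera axes: x right, y down, z forward; pixel columns grow to the right and rows downward; lengths in m; the calibration is good to about 2 mm. A picture is of the moment at which its call begins: read the wrist's pose just before it. There is no depth.
- bot.hand_in(): hands the job in, once; it reports no verdict.
Trained networks look in the newest picture that a camera, given by its name, has taken for a name from the list of things; names that differ only in an ending like _2 or _b are one class to them, and where a whole thing is asked for, a point or a joint stands for the part that bears it (a point fixed in the world has none). Each returns a list of dicts, best first, with "conf" (0 to 1); they miss things now and then, are a little off and sometimes report something else, mostly with a low value. They report only what shows in the picture. A call takes as long as a camera call. They do not tell look-alikes from the thing itself.
- models.recognise(camera, thing): "extent" ([left, top, right, bottom] as shares, 0 to 1, of the picture: columns of its width, rows of its height, round what is visible of it).
- models.spot_point(camera, thing): "point" ([column, row] as shares, 0 to 1, of the picture: columns of its width, rows of its height: a listed point, or the origin of a listed thing).
The state is a dict: "time_s": time; "joint_positions": joint angles; "qvel": joint speeds; "tau": joint torques, N m; "position": TCP position; "tcp_rot": TCP orientation; "force": force on the tool from outside, world axes, zero at the start; "moment": the same for the moment, N m; "opening": opening from 0.0 (shut) to 1.0 (fully open).
Only numpy, scipy, OpenCV 4.12 (cv2) and the standard library are available. Lean on these libraries where they do the work, as an engineer would, in place of code of your own. Each camera call takes 0.05 s, during which the arm holds its last target. There are 200 camera calls.

## Working session

There is one attempt and no reset: what is moved stays moved. The work goes in short steps, Python scripts to look and compute and a tool call to move; the robot and the scene stay as the last step left them, time stands still between calls to the robot, and variables do not carry over. Pictures are saved under pics/ and viewed, about 12 in all and at most 16, crops included, and the job is handed in when it is done.

Besides the shell and the picture viewer there is one more tool, called after "Emit:" as name(argument=value, ...) on one line, values as JSON. arm_command: Moves the arm, as the interface text tells. Shift numbers are shares of 0.08 m and turn numbers shares of 60 degrees, none past 1 either way. Its arguments: {"type":"object","properties":{"translation":{"type":"array"},"rotation":{"type":"array"},"grip":{"type":"array"}},"required":["translation","rotation","grip"]}

```bash
mkdir -p pics
cat > h.py <<'E'
import numpy as np, cv2
from rig import bot, eyes, models
def cam(name):
    s=bot.read_state(); c=eyes.capture(name)
    if name=='wrist':
        T=np.eye(4);T[:3,:3]=s['tcp_rot'];T[:3,3]=s['position'];W=T@np.array(c['hand_eye'])
        R=W[:3,:3].T;t=-R@W[:3,3]
    else:
        R=cv2.Rodrigues(np.array(c['rvec'],float))[0];t=np.array(c['tvec'],float).ravel()
    c['R'],c['t']=R,t
    return c
def ray(c,px,z):
    u=cv2.undistortPoints(np.array([[px]],float),np.array(c['mtx']),np.array(c['dist_coeffs'])).ravel()
    d=c['R'].T@np.array([u[0],u[1],1]);o=-c['R'].T@c['t']
    return o+d*(z-o[2])/d[2]
def proj(c,P):
    return cv2.projectPoints(np.array(P,float).reshape(-1,3),cv2.Rodrigues(c['R'])[0],c['t'],np.array(c['mtx']),np.array(c['dist_coeffs']))[0].reshape(-1,2)
def pts(name,thing):
    return [(round(d['conf'],2),np.round(np.array(d['point'])*[640,480],1)) for d in models.spot_point(name,thing)]
def mv(P,R=None):
    """numbers for target pose"""
    s=bot.read_state();R0=np.array(s['tcp_rot'])
    t=R0.T@(np.array(P)-s['position'])/.08
    r=np.zeros(3) if R is None else np.degrees(cv2.Rodrigues(R0.T@R)[0].ravel())/60
    print('t',np.round(t,3),'r',np.round(r,3))
E
python3 - <<'E'
from h import *
s=bot.read_state();print(s['position'],np.round(s['tcp_rot'],3),s['opening'])
H={'mag1_mid':.0225,'bar_grip':.015,'bar_mid':.015,'lift':0,'platform_mid':.116,'pawl_tail':.161,'leg_peg':.095,'tool_tray':0,'tape_reel':0,'oil_bottle':0,'driver':0}
for n in('scene','top'):
    c=cam(n);cv2.imwrite(f'pics/{n}0.png',c['image']);print(n,'cam',np.round(-c['R'].T@c['t'],2))
    for k,z in H.items():
        for cf,p in pts(n,k)[:6]: print(k,cf,p,np.round(ray(c,p,z),3))
E
```

```text
[0.18600904 0.59598188 0.24358595] [[ 0.955 -0.001  0.298]
 [-0.298 -0.002  0.955]
 [-0.    -1.    -0.002]] 0.9959608189390516
scene cam [ 1.1  -0.51  1.17]
mag1_mid 0.86 [441.5 195. ] [0.672 0.383 0.022]
mag1_mid 0.38 [379.6 194.7] [0.558 0.262 0.022]
bar_grip 0.87 [150.4 324.6] [ 0.452 -0.398  0.015]
bar_grip 0.75 [371.2 297.6] [0.751 0.023 0.015]
bar_mid 0.82 [161.8 332.6] [ 0.487 -0.39   0.015]
lift 0.76 [315.9 251.5] [0.561 0.024 0.   ]
platform_mid 0.84 [316.3 223.2] [0.558 0.027 0.116]
pawl_tail 0.87 [343.5 174.8] [0.522 0.151 0.161]
leg_peg 0.65 [318.3 222.5] [0.549 0.042 0.095]
leg_peg 0.58 [288.2 277. ] [ 0.611 -0.112  0.095]
tool_tray 0.62 [166.3 344.6] [ 0.51  -0.398  0.   ]
tape_reel 0.71 [294.  358.3] [ 0.733 -0.209  0.   ]
oil_bottle 0.94 [432.8 240.1] [0.742 0.267 0.   ]
driver 0.56 [371.6 295.6] [0.744 0.034 0.   ]
top cam [ 0.4  -0.02  1.1 ]
mag1_mid 0.87 [149.3 218.1] [0.677 0.369 0.022]
bar_grip 0.98 [496.1 319.9] [ 0.456 -0.403  0.015]
bar_mid 0.6 [496.  318.1] [ 0.46  -0.403  0.015]
bar_mid 0.58 [493.7 305.7] [ 0.487 -0.399  0.015]
lift 0.71 [300.9 272.9] [0.558 0.024 0.   ]
lift 0.25 [188.5 272.1] [0.557 0.278 0.   ]
platform_mid 0.65 [296.4 261.4] [0.565 0.029 0.116]
pawl_tail 0.72 [229.1 283.8] [0.513 0.154 0.161]
leg_peg 0.95 [364.1 238.7] [ 0.617 -0.11   0.095]
leg_peg 0.72 [491.4 298.7] [ 0.495 -0.368  0.095]
tool_tray 0.59 [490.2 301.8] [ 0.496 -0.397  0.   ]
tape_reel 0.92 [404.4 194.4] [ 0.743 -0.212  0.   ]
oil_bottle 0.59 [199.5 194.6] [0.739 0.263 0.   ]
driver 0.74 [303.2 187.2] [0.758 0.022 0.   ]
```

View pics/scene0.png

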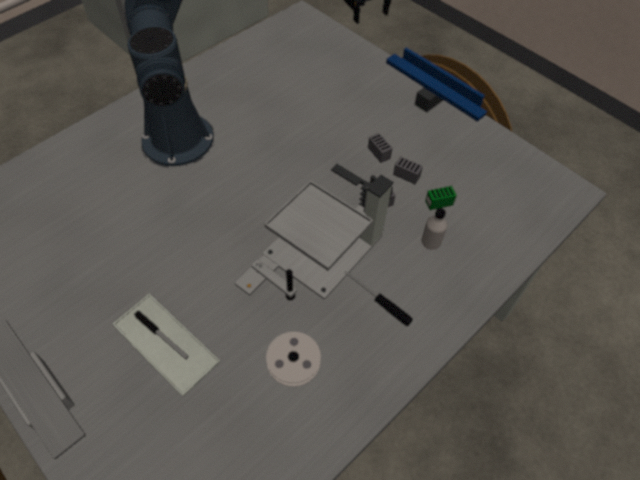

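View pics/top0.png

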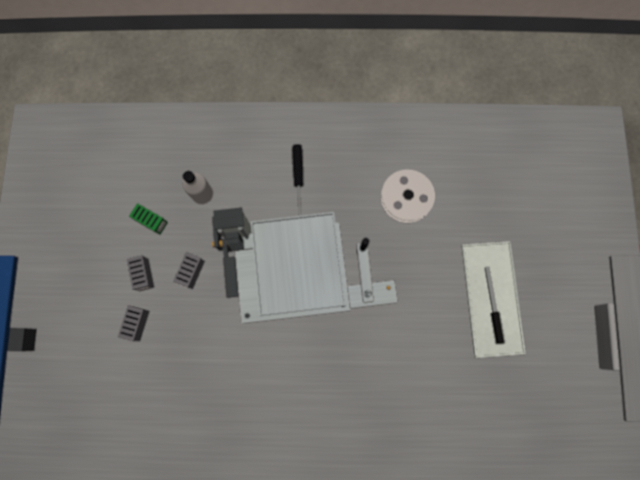

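Run:
```python
from h import *
s=cam('scene');c=cam('top')
for p in [(139,273),(188,270),(132,323),(148,218)]:
    P=ray(c,p,.045);print('top',p,np.round(P,3),'in scene',proj(s,P).round())
for p in [(380,147),(407,168),(435,85),(428,98)]: print('scene',p,np.round(ray(s,p,.03),3))
for p in [(22,340),(10,330)]: print('top',p,np.round(ray(c,p,.03),3),np.round(ray(c,p,.2),3))
a=cv2.resize(c['image'][190:350,100:260],(600,600),interpolation=3)
cv2.imwrite('pics/t1.png',a)
b=cv2.resize(s['image'][80:220,330:470],(600,600),interpolation=3)
cv2.imwrite('pics/s1.png',b)
```

```text
top (139, 273) [0.548 0.374 0.045] in scene [[406. 165.]]
top (188, 270) [0.556 0.267 0.045] in scene [[381. 188.]]
top (132, 323) [0.44  0.381 0.045] in scene [[378. 143.]]
top (148, 218) [0.671 0.364 0.045] in scene [[439. 193.]]
scene (380, 147) [0.445 0.385 0.03 ]
scene (407, 168) [0.549 0.381 0.03 ]
scene (435, 85) [0.384 0.706 0.03 ]
scene (428, 98) [0.407 0.644 0.03 ]
top (22, 340) [0.399 0.63  0.03 ] [0.4   0.526 0.2  ]
top (10, 330) [0.42 0.66 0.03] [0.418 0.552 0.2  ]
```

View pics/t1.png

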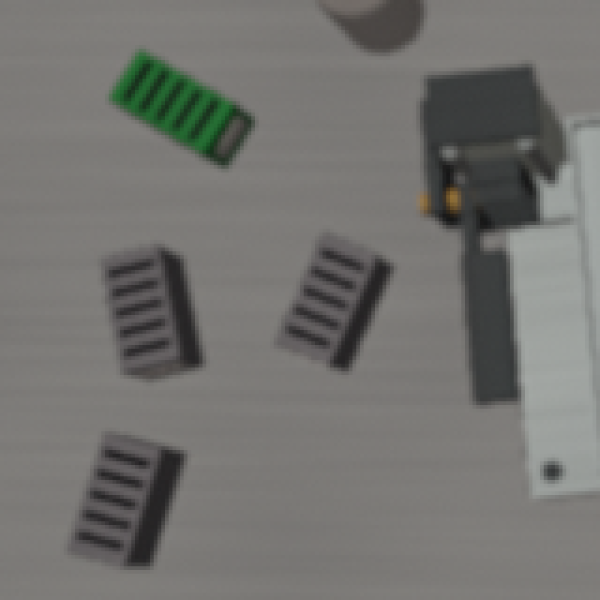

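Run:
```python
from h import *
c=cam('top');im=c['image']
f=lambda q,z:np.array([ray(c,p,z)[:2] for p in q])
C={'m1':[(103,258),(158,247),(180,368),(124,376)],'m2':[(325,235),(385,260),(335,366),(277,345)],'m3':[(105,432),(160,448),(128,566),(68,551)]}
for k,q in C.items():
    q=np.array(q)/3.75+[100,190];W=f(q,.045)
    a=(W[0]+W[1]-W[2]-W[3])/2;print(k,W.mean(0).round(4),'len',np.linalg.norm(a).round(3),'wid',np.linalg.norm((W[1]+W[2]-W[0]-W[3])/2).round(3),'yaw',np.degrees(np.arctan2(a[1],a[0])).round(1))
hinge=ray(c,(367,297),.034);peg=ray(c,(364,240),.114);print('hinge',hinge,'peg',peg)
g=cv2.resize(im[200:335,215:405],(760,540),interpolation=3);cv2.imwrite('pics/l1.png',g)
```

```text
m1 [0.5476 0.3771] len 0.072 wid 0.033 yaw 14.7
m2 [0.555  0.2664] len 0.068 wid 0.038 yaw -21.5
m3 [0.4401 0.3838] len 0.069 wid 0.035 yaw -12.5
hinge [ 0.50217221 -0.12019665  0.034     ] peg [ 0.61045313 -0.10789134  0.114     ]
```

View pics/l1.png

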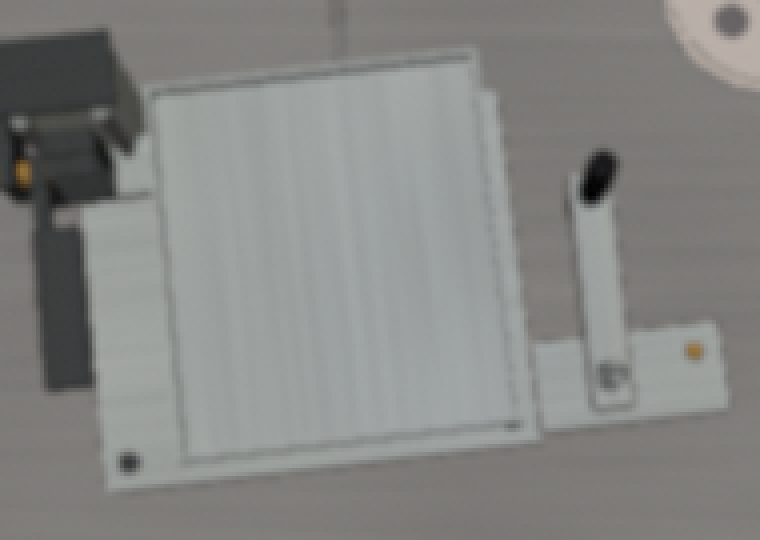

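```bash
cat >> h.py <<'E'
LIFT=None
def L2W(l,p):
    x,y,a=l;p=np.atleast_2d(np.array(p,float));R=np.array([[np.cos(a),-np.sin(a)],[np.sin(a),np.cos(a)]])
    return np.c_[p[:,:2]@R.T+[x,y],p[:,2]]
E
python3 - <<'E'
from h import *
from scipy.optimize import least_squares
c=cam('top')
q=np.array([(105,490),(540,437),(145,85),(476,47),(45,390),(93,387),(611,376)])/4+[215,200]
m=np.array([(-100,140,12),(-100,-100,12),(95,85,126),(95,-85,126),(-58,140,169),(-58,116,169),(-70,-140,36)])/1e3
r=least_squares(lambda l:(proj(c,L2W(l,m))-q).ravel(),[.56,.025,.1]);l=r.x
print(l.round(4),np.degrees(l[2]));print((proj(c,L2W(l,m))-q).round(1))
s=cam('scene')
print('net', ray(s,(318.3*0+288.2,277),.095))
hw=L2W(l,[-.07,-.14,.034])[0];print('hinge',hw)
P=ray(c,np.array((608,160))/4+[215,200],.114);print('pegtop',P, 'dist',np.linalg.norm(P[:2]-hw[:2]))
d=P[:2]-hw[:2];print('leg ang',l[2]-np.arctan2(d[1],d[0]))
print('scene peg proj',proj(s,[P]), 'platform_mid',proj(s,L2W(l,[0,0,.116])),'tail',proj(s,L2W(l,[-.03,.128,.161])))
print(L2W(l,[[-.03,.128,.161],[0,0,.116]]).round(4))
E
```

```text
[0.5615 0.0259 0.1256] 7.197322288798902
[[-0.1  0.6]
 [ 0.4  1.1]
 [-0.4 -0. ]
 [ 0.  -0.1]
 [-0.3 -0.1]
 [ 0.4 -0.8]
 [ 0.  -0.5]]
net [ 0.61135601 -0.11174912  0.095     ]
hinge [ 0.50957019 -0.12177552  0.034     ]
pegtop [ 0.61050094 -0.11398527  0.114     ] dist 0.1012309448684789
leg ang 0.04858559036082295
scene peg proj [[286.95221053 273.03045024]] platform_mid [[317.14038356 224.35915969]] tail [[341.21065585 173.64679021]]
[[0.5157 0.1491 0.161 ]
 [0.5615 0.0259 0.116 ]]
```

Emit:
arm_command(translation=[[0.96,0,-0.86],[0.96,0,-0.86],[0.96,0,-0.86],[0.96,0,-0.86]], rotation=[[0,0,0],[0,0,0],[0,0,0],[0,0,0]], grip=[0.05,0.05,0.05,0.05])

```text
time_s: 1.85
position: [0.2399, 0.5074, 0.2449]
tcp_rot: [[0.954, -0.0, 0.301], [-0.301, 0.001, 0.954], [-0.0, -1.0, 0.001]]
force: [0.4, 1.0, 0.3]
opening: 0.72
```

Emit:
arm_command(translation=[[0.96,0,-0.86],[0.96,0,-0.86],[0.96,0,-0.86],[0.96,0,-0.86]], rotation=[[0,0,0],[0,0,0],[0,0,0],[0,0,0]], grip=[0.05,0.05,0.05,0.05])

```text
time_s: 2.25
position: [0.2925, 0.42, 0.2448]
tcp_rot: [[0.954, 0.0, 0.3], [-0.3, 0.001, 0.954], [-0.0, -1.0, 0.002]]
force: [-0.8, 0.4, -0.2]
opening: 0.481
```

Emit:
arm_command(translation=[[0.96,0,-0.86],[0.96,0,-0.86],[0.96,0,-0.86],[0.96,0,-0.86]], rotation=[[0,0,0],[0,0,0],[0,0,0],[0,0,0]], grip=[0.05,0.05,0.05,0.05])

```text
time_s: 2.65
position: [0.3452, 0.3319, 0.2447]
tcp_rot: [[0.954, 0.0, 0.299], [-0.299, 0.001, 0.954], [-0.0, -1.0, 0.002]]
force: [-0.5, 0.3, -0.4]
opening: 0.473
```

Emit:
arm_command(translation=[[0.96,0,-0.86],[0.96,0,-0.86],[0.96,0,-0.86],[0.96,0,-0.86]], rotation=[[0,0,0],[0,0,0],[0,0,0],[0,0,0]], grip=[0.05,0.05,0.05,0.05])

```text
time_s: 3.05
position: [0.3977, 0.2434, 0.2446]
tcp_rot: [[0.954, 0.0, 0.299], [-0.299, 0.001, 0.954], [-0.0, -1.0, 0.001]]
force: [-0.8, 0.1, 0.2]
opening: 0.474
```

Emit:
arm_command(translation=[[0.96,0,-0.86],[0.96,0,-0.86],[0.96,0,-0.86],[0.96,0,-0.86]], rotation=[[0,0,0],[0,0,0],[0,0,0],[0,0,0]], grip=[0.05,0.05,0.05,0.05])

```text
time_s: 3.45
position: [0.4501, 0.1551, 0.2444]
tcp_rot: [[0.955, -0.001, 0.298], [-0.298, 0.001, 0.955], [-0.001, -1.0, 0.001]]
force: [-0.3, -0.2, 0.4]
opening: 0.474
```

Emit:
arm_command(translation=[[0.96,0,-0.86],[0.96,0,-0.86],[0.96,0,-0.86],[0.96,0,-0.86]], rotation=[[0,0,0],[0,0,0],[0,0,0],[0,0,0]], grip=[0.05,0.05,0.05,0.05])

```text
time_s: 3.85
position: [0.5025, 0.0668, 0.2442]
tcp_rot: [[0.955, -0.002, 0.298], [-0.298, 0.001, 0.955], [-0.002, -1.0, 0.001]]
force: [-0.8, 0.3, -0.8]
opening: 0.473
```

Emit:
arm_command(translation=[[0.96,0,-0.86],[0.96,0,-0.86],[0.96,0,-0.86],[0.96,0,-0.86]], rotation=[[0,0,0],[0,0,0],[0,0,0],[0,0,0]], grip=[0.05,0.05,0.05,0.05])

```text
time_s: 4.25
position: [0.5551, -0.0214, 0.2441]
tcp_rot: [[0.955, -0.002, 0.297], [-0.297, 0.002, 0.955], [-0.002, -1.0, 0.001]]
force: [0.5, 0.1, -0.8]
opening: 0.476
```

Emit:
arm_command(translation=[[0.96,0,-0.86],[0.96,0,-0.86],[0.96,0,-0.86],[0.96,0,-0.86]], rotation=[[0,0,0],[0,0,0],[0,0,0],[0,0,0]], grip=[0.05,0.05,0.05,0.05])

```text
time_s: 4.65
position: [0.6078, -0.1098, 0.244]
tcp_rot: [[0.955, -0.002, 0.297], [-0.297, 0.002, 0.955], [-0.003, -1.0, 0.001]]
force: [-0.1, 0.1, -0.0]
opening: 0.477
```

```bash
cat >> h.py <<'E'
LIFT=(.5615,.0259,.1256)
def Rz(a):
    a=np.radians(a);return np.array([[np.sin(a),0,np.cos(a)],[-np.cos(a),0,np.sin(a)],[0,-1,0]])
def st():
    s=bot.read_state();R=np.array(s['tcp_rot']);print('t',s['time_s'],'P',np.round(s['position'],4),'az',round(np.degrees(np.arctan2(R[1,2],R[0,2])),1),'F',np.round(s['force'],1),'op',round(s['opening'],3),'J',np.round(s['joint_positions'],0))
def rows(W,P0=None,R0=None):
    "W: list of (P,az): rows relative to the present pose"
    s=bot.read_state();P0=s['position'] if P0 is None else P0;R0=np.array(s['tcp_rot']) if R0 is None else R0
    for P,a in W:
        t=R0.T@(np.array(P)-P0)/.08;r=np.degrees(cv2.Rodrigues(R0.T@Rz(a))[0].ravel())/60
        print(np.round(t,2).tolist(),np.round(r,2).tolist())
E
python3 -c "
from h import *
st();rows([((.6105,-.113,.245),94.4),((.6105,-.113,.098),94.4)])"
```

```text
t 4.65 P [ 0.6078 -0.1098  0.244 ] az 72.7 F [-0.1  0.1 -0. ] op 0.477 J [-21.  30.  83.   0.  67. -93.]
[0.04, -0.01, -0.03] [-0.0, -0.36, -0.0]
[0.05, 1.82, -0.03] [-0.0, -0.36, -0.0]
```

Emit:
arm_command(translation=[[0.04,0.4,-0.03],[0.04,0.9,-0.03],[0.04,0.9,-0.03],[0.04,0.9,-0.03],[0.04,0.9,-0.03]], rotation=[[0,-0.12,0],[0,-0.24,0],[0,-0.36,0],[0,-0.36,0],[0,-0.36,0]], grip=[0.08,0.08,0.08,0.08,0.08])

```text
time_s: 5.15
position: [0.6105, -0.1129, 0.1732]
tcp_rot: [[0.997, -0.0, -0.074], [0.074, 0.001, 0.997], [-0.0, -1.0, 0.001]]
force: [0.3, 0.3, -0.4]
opening: 0.461
```

```bash
python3 -c "
from h import *
st();c=cam('wrist');cv2.imwrite('pics/w1.png',c['image']);print(pts('wrist','leg_peg'));print('pred top',proj(c,[.6105,-.113,.114]))
for cf,p in pts('wrist','leg_peg'): print(ray(c,p,.095))
rows([((.6105,-.113,.098),94.4)])"
```

```text
t 5.15 P [ 0.6105 -0.1129  0.1732] az 94.2 F [ 0.3  0.3 -0.4] op 0.461 J [ -21.   35.   86.    0.   59. -115.]
[(0.72, array([331. , 262.1]))]
pred top [[323.94920533 270.94715903]]
[ 0.61122128 -0.10802888  0.095     ]
[-0.01, 0.95, 0.02] [0.0, -0.0, 0.0]
```

View pics/w1.png

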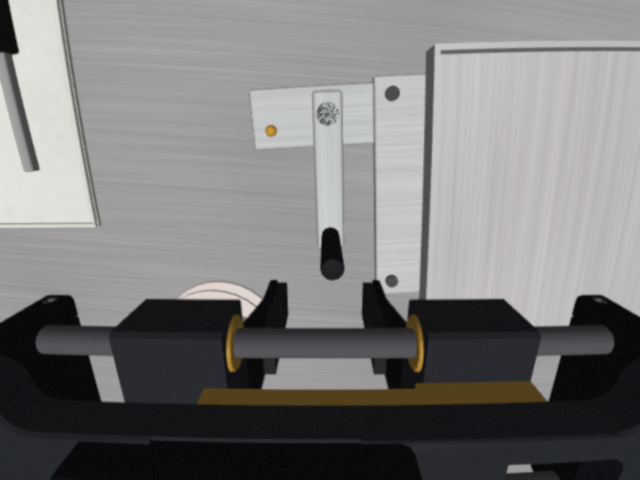

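```bash
python3 -c "
from h import *
c=cam('wrist');p=ray(c,(333,268),.114);h=ray(c,(327,114),.04);print(p,h,np.linalg.norm(p[:2]-h[:2]))
hw=L2W(LIFT,[-.07,-.14,.034])[0];print('hinge model',hw,proj(c,[hw+[0,0,.006]]))
"
```

```text
[ 0.60919993 -0.1088615   0.114     ] [ 0.51125378 -0.11981291  0.04      ] 0.09855648922276823
hinge model [ 0.50958922 -0.12176608  0.034     ] [[324.64715906 111.54405883]]
```

```bash
python3 -c "
from h import *
rows([((.6095,-.1095,.098),96.3)])
h=np.array([.5105,-.1205])
def pose(th):
    f=np.radians(6.3-th);return np.array([*(h+.1*np.array([np.cos(f),np.sin(f)])),.098]),96.3-th
for k in range(0,92,23):
    P,a=pose(k);print('call');rows([pose(k+i*23/5) for i in range(1,6)],P,Rz(a))
"
```

```text
[-0.02, 0.95, 0.07] [0.0, -0.03, 0.0]
call
[-0.0, 0.0, -0.1] [0.0, 0.08, 0.0]
[-0.02, 0.0, -0.2] [0.0, 0.15, 0.0]
[-0.04, 0.0, -0.3] [0.0, 0.23, 0.0]
[-0.06, 0.0, -0.39] [0.0, 0.31, 0.0]
[-0.1, 0.0, -0.49] [0.0, 0.38, 0.0]
call
[-0.0, 0.0, -0.1] [0.0, 0.08, 0.0]
[-0.02, 0.0, -0.2] [0.0, 0.15, 0.0]
[-0.04, 0.0, -0.3] [0.0, 0.23, 0.0]
[-0.06, 0.0, -0.39] [0.0, 0.31, 0.0]
[-0.1, 0.0, -0.49] [0.0, 0.38, 0.0]
call
[-0.0, 0.0, -0.1] [0.0, 0.08, 0.0]
[-0.02, 0.0, -0.2] [0.0, 0.15, 0.0]
[-0.04, 0.0, -0.3] [0.0, 0.23, 0.0]
[-0.06, 0.0, -0.39] [0.0, 0.31, 0.0]
[-0.1, 0.0, -0.49] [0.0, 0.38, 0.0]
call
[-0.0, 0.0, -0.1] [0.0, 0.08, 0.0]
[-0.02, 0.0, -0.2] [0.0, 0.15, 0.0]
[-0.04, 0.0, -0.3] [0.0, 0.23, 0.0]
[-0.06, 0.0, -0.39] [0.0, 0.31, 0.0]
[-0.1, 0.0, -0.49] [0.0, 0.38, 0.0]
```

Emit:
arm_command(translation=[[-0.02,0.1,0.07],[-0.02,0.5,0.07],[-0.02,0.95,0.07],[-0.02,0.95,0.07],[-0.02,0.95,0.07]], rotation=[[0,-0.03,0],[0,-0.03,0],[0,-0.03,0],[0,-0.03,0],[0,-0.03,0]], grip=[0.08,0.08,0.08,0.4,0.4])

```text
time_s: 5.85
position: [0.6085, -0.1095, 0.0961]
tcp_rot: [[0.994, -0.002, -0.106], [0.106, 0.001, 0.994], [-0.002, -1.0, 0.001]]
force: [0.3, 0.0, 0.3]
opening: 0.357
```

Emit:
arm_command(translation=[[0,0,-0.1],[-0.02,0,-0.2],[-0.04,0,-0.3],[-0.06,0,-0.39],[-0.1,0,-0.49]], rotation=[[0,0.08,0],[0,0.15,0],[0,0.23,0],[0,0.31,0],[0,0.38,0]], grip=[0.4,0.4,0.4,0.4,0.4])

```text
time_s: 6.35
position: [0.6065, -0.15, 0.099]
tcp_rot: [[0.957, 0.004, 0.291], [-0.291, -0.001, 0.957], [0.004, -1.0, 0.0]]
force: [-0.1, 0.1, -1.3]
opening: 0.299
```

Emit:
arm_command(translation=[[0,0,-0.1],[-0.02,0,-0.2],[-0.04,0,-0.3],[-0.06,0,-0.39],[-0.1,0,-0.49]], rotation=[[0,0.08,0],[0,0.15,0],[0,0.23,0],[0,0.31,0],[0,0.38,0]], grip=[0.4,0.4,0.4,0.4,0.4])

```text
time_s: 6.85
position: [0.5877, -0.1855, 0.0991]
tcp_rot: [[0.769, 0.004, 0.639], [-0.639, -0.002, 0.769], [0.004, -1.0, 0.001]]
force: [-0.3, 1.3, -1.3]
opening: 0.303
```

Emit:
arm_command(translation=[[0,0,-0.1],[-0.02,0,-0.2],[-0.04,0,-0.3],[-0.06,0,-0.39],[-0.1,0,-0.49]], rotation=[[0,0.08,0],[0,0.15,0],[0,0.23,0],[0,0.31,0],[0,0.38,0]], grip=[0.4,0.4,0.4,0.4,0.4])

```text
time_s: 7.35
position: [0.5567, -0.211, 0.0991]
tcp_rot: [[0.461, 0.005, 0.887], [-0.887, -0.002, 0.461], [0.004, -1.0, 0.003]]
force: [0.7, 0.2, -0.2]
opening: 0.301
```

Emit:
arm_command(translation=[[0,0,-0.1],[-0.02,0,-0.2],[-0.04,0,-0.3],[-0.06,0,-0.39],[-0.1,0,-0.49]], rotation=[[0,0.08,0],[0,0.15,0],[0,0.23,0],[0,0.31,0],[0,0.38,0]], grip=[0.4,0.4,0.4,0.4,0.4])

```text
time_s: 7.85
position: [0.5211, -0.222, 0.0993]
tcp_rot: [[0.078, 0.012, 0.997], [-0.997, -0.003, 0.078], [0.004, -1.0, 0.012]]
force: [21.8, 13.8, -12.4]
opening: 0.302
```

```bash
python3 -c "
from h import *
st();c=cam('wrist');cv2.imwrite('pics/w2.png',c['image'])
th=1.5;pp=L2W(LIFT,[-.07+.1*np.cos(th),-.14-.1*np.sin(th),.114]);print('seated peg',pp)"
```

```text
t 7.85 P [ 0.5211 -0.222   0.0993] az 4.5 F [ 21.8  13.8 -12.4] op 0.302 J [-35.  37.  98.   0.  44. -39.]
seated peg [[ 0.52910284 -0.21984369  0.114     ]]
```

View pics/w2.png

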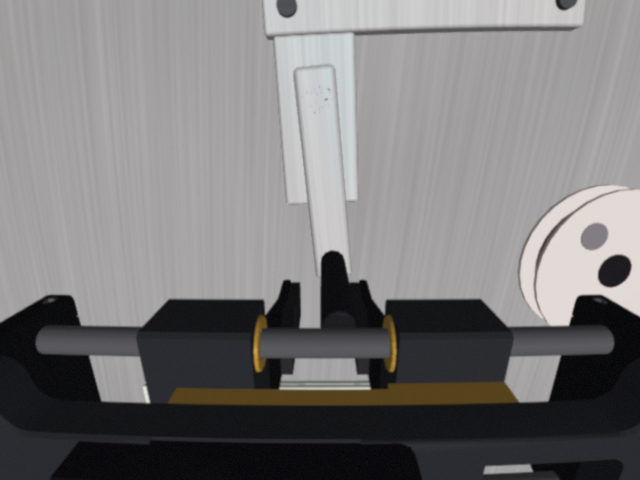

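Emit:
arm_command(translation=[[0,0,0.08],[0,0,0.08],[0,-0.6,0.08],[0,-1,0.08],[0,-1,0.08]], rotation=[[0,0,0],[0,0,0],[0,0,0],[0,0,0],[0,0,0]], grip=[0.2,0.2,0.2,0,0])

```text
time_s: 8.4
position: [0.5259, -0.2226, 0.182]
tcp_rot: [[0.085, 0.009, 0.996], [-0.996, -0.007, 0.085], [0.007, -1.0, 0.008]]
force: [1.1, -0.6, -0.0]
opening: 0.475
```

Emit:
arm_command(translation=[[0,-0.6,0],[0,-1,0],[0,-1,0]], rotation=[[0,0,0],[0,0,0],[0,0,0]], grip=[-0.5,-0.8,-0.8])

```text
time_s: 8.7
position: [0.5253, -0.2222, 0.2617]
tcp_rot: [[0.085, 0.009, 0.996], [-0.996, -0.006, 0.085], [0.007, -1.0, 0.008]]
force: [0.8, 0.6, -0.1]
opening: 0.686
```

```bash
python3 -c "
from h import *
st();c=cam('top')
for th in (0,1.2,1.4,1.5): print(th,proj(c,L2W(LIFT,[-.07+.1*np.cos(th),-.14-.1*np.sin(th),.095])).round(1))
print(pts('top','leg_peg')); g=c['image'][190:350,100:420];cv2.imwrite('pics/t2.png',cv2.resize(g,(800,400),interpolation=3))
"
```

```text
t 8.7 P [ 0.5253 -0.2222  0.2617] az 4.9 F [ 0.8  0.6 -0.1] op 0.686 J [-34.  25.  89.  -0.  65. -39.]
0 [[363.9 242.7]]
1.2 [[413.1 267.7]]
1.4 [[417.1 276.7]]
1.5 [[418.5 281.4]]
[(0.89, array([417. , 282.4]))]
```

View pics/t2.png

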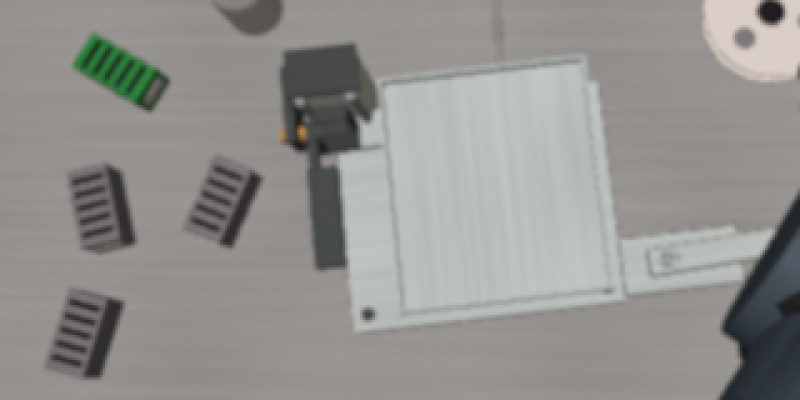

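```bash
cat >> h.py <<'E'
def path(W):
    "W: list of (P,az) goals in turn; prints one line per call (final pose of that call)"
    s=bot.read_state();P=np.array(s['position']);R=np.array(s['tcp_rot'])
    for G,a in W:
        G=np.array(G,float)
        while 1:
            rv=cv2.Rodrigues(R.T@Rz(a))[0].ravel();an=np.degrees(np.linalg.norm(rv));t=R.T@(G-P)/.08
            f=min(1,.99/max(abs(t).max(),1e-9),40/max(an,1e-9))
            t=np.round(t*f,2);r=np.round(np.degrees(rv)*f/60,2)
            print(t.tolist(),r.tolist(),'rows>=',int(np.ceil(max(np.linalg.norm(t)*80/48,np.linalg.norm(r)*60/8.4))))
            P=P+R@t*.08;R=R@cv2.Rodrigues(np.radians(r*60))[0]
            if f==1: break
        print('--',P.round(3))
E
python3 -c "
from h import *
path([((.555,.2,.26),68.5)])
print(L2W(LIFT,[[.042,-.038,.15],[-.042,-.038,.15],[-.035,.038,.15]]).round(4))"
```

```text
[-0.99, -0.01, 0.16] [-0.0, -0.2, 0.0] rows>= 2
[-0.99, -0.01, 0.38] [-0.0, -0.21, 0.0] rows>= 2
[-0.99, -0.01, 0.67] [0.0, -0.24, 0.0] rows>= 2
[-0.88, -0.01, 0.99] [0.0, -0.27, 0.0] rows>= 3
[-0.3, 0.0, 0.62] [0.0, -0.14, 0.0] rows>= 2
-- [0.555 0.2   0.26 ]
[[ 0.6079 -0.0065  0.15  ]
 [ 0.5246 -0.0171  0.15  ]
 [ 0.522   0.0592  0.15  ]]
```

```bash
python3 -c "
from h import *
path([((.59,.25,.28),68.5)])"
```

```text
[-0.99, -0.05, 0.23] [-0.0, -0.18, 0.0] rows>= 2
[-0.99, -0.05, 0.44] [-0.0, -0.19, 0.0] rows>= 2
[-0.99, -0.06, 0.7] [0.0, -0.22, 0.0] rows>= 3
[-0.88, -0.07, 0.99] [0.0, -0.24, 0.0] rows>= 3
[-0.52, -0.05, 0.99] [0.0, -0.2, 0.0] rows>= 2
[-0.05, -0.01, 0.18] [0.0, -0.03, 0.0] rows>= 1
-- [0.59 0.25 0.28]
```

Emit:
arm_command(translation=[[-0.99,-0.05,0.23],[-0.99,-0.05,0.23],[-0.99,-0.05,0.23]], rotation=[[0,-0.18,0],[0,-0.18,0],[0,-0.18,0]], grip=[-0.4,-0.4,-0.4])

```text
time_s: 9.1
position: [0.5331, -0.136, 0.2587]
tcp_rot: [[0.274, -0.005, 0.962], [-0.962, 0.004, 0.274], [-0.005, -1.0, -0.004]]
force: [-0.6, -0.3, 0.4]
opening: 0.719
```

Emit:
arm_command(translation=[[-0.99,-0.05,0.44],[-0.99,-0.05,0.44],[-0.99,-0.05,0.44]], rotation=[[0,-0.19,0],[0,-0.19,0],[0,-0.19,0]], grip=[-0.4,-0.4,-0.4])

```text
time_s: 9.4
position: [0.5462, -0.051, 0.2631]
tcp_rot: [[0.459, -0.003, 0.889], [-0.889, 0.002, 0.459], [-0.003, -1.0, -0.002]]
force: [-1.1, -0.3, -1.0]
opening: 0.703
```

Emit:
arm_command(translation=[[-0.99,-0.06,0.7],[-0.99,-0.06,0.7],[-0.99,-0.06,0.7],[-0.99,-0.06,0.7]], rotation=[[0,-0.22,0],[0,-0.22,0],[0,-0.22,0],[0,-0.22,0]], grip=[-0.4,-0.4,-0.4,-0.4])

```text
time_s: 9.8
position: [0.5606, 0.0414, 0.2682]
tcp_rot: [[0.647, -0.002, 0.763], [-0.763, -0.001, 0.647], [-0.001, -1.0, -0.002]]
force: [-0.7, -0.6, -0.4]
opening: 0.703
```

Emit:
arm_command(translation=[[-0.88,-0.07,0.99],[-0.88,-0.07,0.99],[-0.88,-0.07,0.99],[-0.88,-0.07,0.99]], rotation=[[0,-0.24,0],[0,-0.24,0],[0,-0.24,0],[0,-0.24,0]], grip=[-0.4,-0.4,-0.4,-0.4])

```text
time_s: 10.2
position: [0.576, 0.1458, 0.2742]
tcp_rot: [[0.815, -0.001, 0.579], [-0.579, -0.001, 0.815], [-0.0, -1.0, -0.002]]
force: [-0.4, -0.3, 0.0]
opening: 0.698
```

Emit:
arm_command(translation=[[-0.57,-0.06,0.99],[-0.57,-0.06,0.99],[-0.57,-0.06,0.99],[-0.57,-0.06,0.99]], rotation=[[0,-0.23,0],[0,-0.23,0],[0,-0.23,0],[0,-0.23,0]], grip=[-0.4,-0.4,-0.4,-0.4])

```text
time_s: 10.6
position: [0.5847, 0.2356, 0.279]
tcp_rot: [[0.929, -0.001, 0.369], [-0.369, -0.002, 0.929], [-0.0, -1.0, -0.002]]
force: [0.5, -0.7, -0.5]
opening: 0.698
```

```bash
cat >> h.py <<'E'
def mags(c,zt=.045):
    "grey-plastic blobs: box fit of top faces from pale grey mask is fragile; print net points"
    for cf,p in pts('wrist','mag1_mid'): print('net',cf,p,ray(c,p,zt/2).round(4))
E
python3 -c "
from h import *
st();c=cam('wrist');cv2.imwrite('pics/w3.png',c['image']);mags(c)"
```

```text
t 10.6 P [0.5847 0.2356 0.279 ] az 68.3 F [ 0.5 -0.7 -0.5] op 0.698 J [ 12.  29.  79.  -0.  72. -56.]
net 0.78 [450.3 235.9] [0.6738 0.3689 0.0225]
net 0.77 [346.8 175.3] [0.5565 0.2746 0.0225]
```

View pics/w3.png

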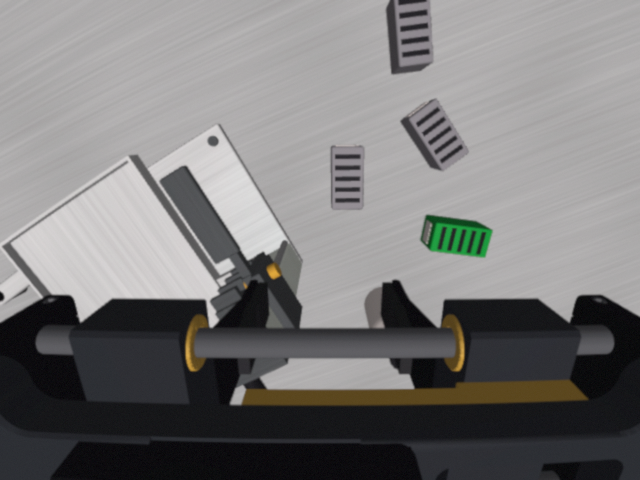

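```bash
cat >> h.py <<'E'
def box(c,q,z=.045):
    W=np.array([ray(c,p,z)[:2] for p in q]);a=(W[0]+W[1]-W[2]-W[3])/2
    y=np.degrees(np.arctan2(a[1],a[0]));y=(y+90)%180-90
    print('ctr',W.mean(0).round(4),'len',np.linalg.norm(a).round(3),'wid',np.linalg.norm((W[1]+W[2]-W[0]-W[3])/2).round(3),'yaw',y.round(1),'jaw az',(y+90).round(1))
    return W.mean(0),y+90
E
python3 -c "
from h import *
c=cam('wrist')
p2,a2=box(c,[(331,147),(364,147),(363,210),(332,210)])
p1,a1=box(c,[(408,117),(437,100),(469,151),(442,169)])
path([((*p2,.15),a2),((*p2,.033),a2)])"
```

```text
ctr [0.5583 0.2729] len 0.07 wid 0.036 yaw -20.7 jaw az 69.3
ctr [0.55   0.3823] len 0.067 wid 0.034 yaw 15.9 jaw az 105.9
[-0.29, 0.99, 0.2] [0.0, -0.01, -0.0] rows>= 2
[-0.19, 0.63, 0.12] [0.0, -0.01, -0.0] rows>= 2
-- [0.558 0.273 0.15 ]
[0.0, 0.99, 0.0] [0.0, 0.0, -0.0] rows>= 2
[0.0, 0.47, 0.0] [0.0, 0.0, -0.0] rows>= 1
-- [0.558 0.273 0.033]
```

Emit:
arm_command(translation=[[-0.48,0.2,0.32],[-0.48,0.99,0.32],[-0.48,0.99,0.32],[-0.48,0.99,0.32]], rotation=[[0,-0.02,0],[0,-0.02,0],[0,-0.02,0],[0,-0.02,0]], grip=[-0.4,-0.4,-0.4,-0.4])

```text
time_s: 11.15
position: [0.557, 0.2735, 0.1981]
tcp_rot: [[0.937, -0.006, 0.35], [-0.35, -0.002, 0.937], [-0.005, -1.0, -0.004]]
force: [0.2, -0.1, 0.2]
opening: 0.697
```

Emit:
arm_command(translation=[[0,0.99,0],[0,0.99,0],[0,0.99,0]], rotation=[[0,0,0],[0,0,0],[0,0,0]], grip=[-0.4,-0.4,-0.4])

```text
time_s: 11.45
position: [0.5573, 0.2737, 0.1191]
tcp_rot: [[0.937, -0.006, 0.35], [-0.35, -0.002, 0.937], [-0.005, -1.0, -0.004]]
force: [-1.3, -0.5, -0.0]
opening: 0.701
```

```bash
python3 -c "
from h import *
st();path([((.5583,.2729,.034),69.3)])
c=cam('wrist');cv2.imwrite('pics/w4.png',c['image'])"
```

```text
t 11.45 P [0.5573 0.2737 0.1191] az 69.5 F [-1.3 -0.5 -0. ] op 0.701 J [ 16.  39.  88.  -0.  53. -54.]
[0.02, 0.99, -0.0] [0.0, 0.0, -0.0] rows>= 2
[-0.0, 0.07, -0.0] [0.0, 0.0, -0.0] rows>= 1
-- [0.558 0.273 0.034]
```

View pics/w4.png

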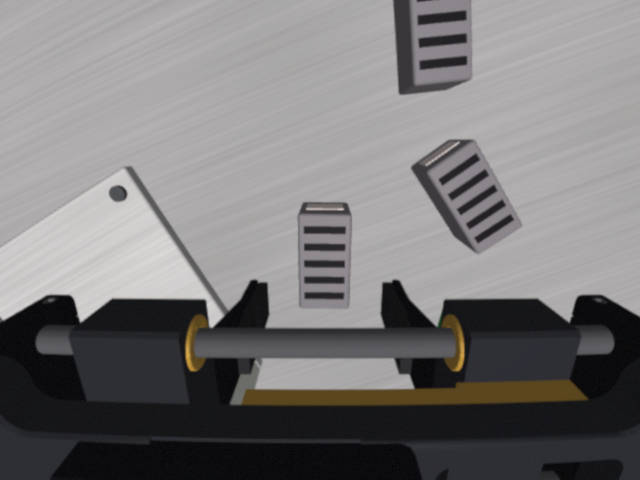

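Emit:
arm_command(translation=[[0,0.6,0],[0,1,0],[0,1,0],[0,1,0]], rotation=[[0,0,0],[0,0,0],[0,0,0],[0,0,0]], grip=[-0.4,-0.4,-0.4,-0.4])

```text
time_s: 11.9
position: [0.5604, 0.2757, 0.0436]
tcp_rot: [[0.937, 0.004, 0.348], [-0.348, 0.001, 0.937], [0.003, -1.0, 0.002]]
force: [-0.3, 1.2, 0.1]
opening: 0.699
```

Emit:
arm_command(translation=[[0,0.06,0],[0,0.06,0],[0,0.06,0],[0,0.06,0],[0,0.06,0]], rotation=[[0,0,0],[0,0,0],[0,0,0],[0,0,0],[0,0,0]], grip=[-0.4,1,1,1,1])

```text
time_s: 12.4
position: [0.5583, 0.2752, 0.0371]
tcp_rot: [[0.938, 0.0, 0.347], [-0.347, -0.001, 0.938], [0.0, -1.0, -0.001]]
force: [-0.2, -2.9, 2.4]
opening: 0.424
```

Emit:
arm_command(translation=[[0,0,0],[0,-0.2,0],[0,-0.5,0],[0,-1,0],[0,-1,0]], rotation=[[0,0,0],[0,0,0],[0,0,0],[0,0,0],[0,0,0]], grip=[1,1,1,1,1])

```text
time_s: 12.9
position: [0.562, 0.277, 0.1223]
tcp_rot: [[0.938, 0.011, 0.348], [-0.348, 0.004, 0.938], [0.009, -1.0, 0.007]]
force: [0.8, -0.0, -1.6]
opening: 0.414
```

Emit:
arm_command(translation=[[0,-0.5,0],[0,-1,0],[0,-1,0]], rotation=[[0,0,0],[0,0,0],[0,0,0]], grip=[1,1,1])

```text
time_s: 13.2
position: [0.5617, 0.2769, 0.2024]
tcp_rot: [[0.938, 0.012, 0.348], [-0.348, 0.004, 0.938], [0.01, -1.0, 0.008]]
force: [1.6, -0.2, -1.1]
opening: 0.413
```

Emit:
arm_command(translation=[[0,-0.5,0],[0,-1,0],[0,-1,0]], rotation=[[0,0,0],[0,0,0],[0,0,0]], grip=[1,1,1])

```text
time_s: 13.5
position: [0.5611, 0.2766, 0.2818]
tcp_rot: [[0.938, 0.011, 0.348], [-0.348, 0.004, 0.938], [0.009, -1.0, 0.007]]
force: [0.6, 0.0, -0.7]
opening: 0.413
```

```bash
python3 -c "
from h import *
st()
path([((.608,-.004,.285),97.2),((.608,-.004,.152),97.2)])"
```

```text
t 13.5 P [0.5611 0.2766 0.2818] az 69.7 F [ 0.6  0.  -0.7] op 0.413 J [ 16.  28.  80.   0.  71. -54.]
[0.57, -0.01, -0.99] [-0.0, -0.15, 0.0] rows>= 2
[0.38, -0.02, -0.99] [-0.0, -0.14, 0.0] rows>= 2
[0.21, -0.01, -0.99] [-0.0, -0.13, 0.01] rows>= 2
[0.03, -0.01, -0.34] [-0.0, -0.04, 0.0] rows>= 1
-- [ 0.608 -0.004  0.285]
[-0.0, 0.99, -0.0] [-0.0, 0.0, 0.0] rows>= 2
[-0.0, 0.68, -0.01] [-0.0, 0.0, 0.0] rows>= 2
-- [ 0.608 -0.004  0.152]
```

Emit:
arm_command(translation=[[0.57,0,-0.99],[0.57,0,-0.99],[0.57,0,-0.99],[0.57,0,-0.99]], rotation=[[0,-0.15,0],[0,-0.15,0],[0,-0.15,0],[0,-0.15,0]], grip=[1,1,1,1])

```text
time_s: 13.9
position: [0.5727, 0.1844, 0.2747]
tcp_rot: [[0.98, -0.004, 0.2], [-0.2, 0.0, 0.98], [-0.004, -1.0, -0.0]]
force: [-0.2, 0.4, -2.1]
opening: 0.411
```

Emit:
arm_command(translation=[[0.38,-0.02,-0.99],[0.38,-0.02,-0.99],[0.38,-0.02,-0.99],[0.38,-0.02,-0.99]], rotation=[[0,-0.14,0],[0,-0.14,0],[0,-0.14,0],[0,-0.14,0]], grip=[1,1,1,1])

```text
time_s: 14.3
position: [0.5872, 0.1023, 0.2771]
tcp_rot: [[0.999, -0.002, 0.052], [-0.052, 0.001, 0.999], [-0.002, -1.0, 0.001]]
force: [-0.1, 0.7, -2.1]
opening: 0.409
```

Emit:
arm_command(translation=[[0.21,-0.01,-0.99],[0.21,-0.01,-0.99],[0.21,-0.01,-0.99],[0.21,-0.01,-0.99]], rotation=[[0,-0.13,0],[0,-0.13,0],[0,-0.13,0],[0,-0.13,0]], grip=[1,1,1,1])

```text
time_s: 14.7
position: [0.6, 0.0232, 0.2783]
tcp_rot: [[0.996, -0.001, -0.085], [0.085, 0.002, 0.996], [-0.001, -1.0, 0.002]]
force: [0.3, -0.1, -2.0]
opening: 0.412
```

```bash
python3 -c "
from h import *
st()
path([((.608,-.004,.19),97.2)])
c=cam('wrist');cv2.imwrite('pics/w5.png',c['image'])"
```

```text
t 14.7 P [0.6    0.0232 0.2783] az 94.9 F [ 0.3 -0.1 -2. ] op 0.412 J [  -8.   26.   83.    0.   70. -103.]
[0.07, 0.99, -0.31] [-0.0, -0.04, -0.0] rows>= 2
[0.0, 0.11, -0.04] [-0.0, 0.0, -0.0] rows>= 1
-- [ 0.608 -0.004  0.19 ]
```

View pics/w5.png

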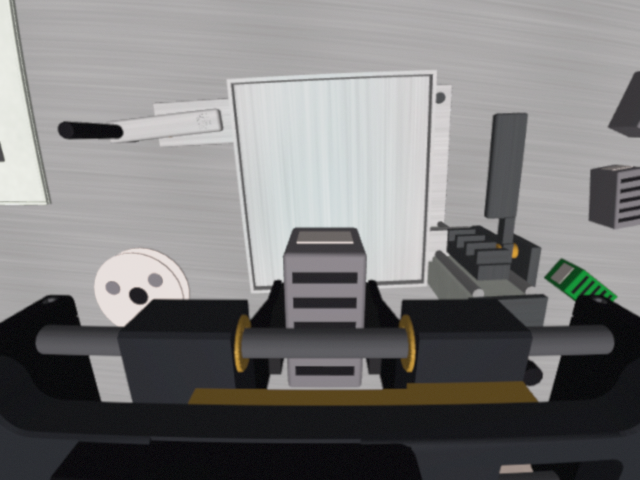

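```bash
cat >> h.py <<'E'
from scipy.optimize import least_squares
def fitlift(c,q,m):
    q=np.array(q,float);m=np.array(m)/1e3
    r=least_squares(lambda l:(proj(c,L2W(l,m))-q).ravel(),LIFT);print('lift',r.x.round(4),'deg',np.degrees(r.x[2]).round(2),'res',(proj(c,L2W(r.x,m))-q).round(1).tolist());return r.x
E
python3 -c "
from h import *
c=cam('wrist')
l=fitlift(c,[(229,81),(436,71),(525,114),(493,113)],[(-95,-85,126),(-95,85,126),(-58,140,169),(-58,116,169)])
print(L2W(l,[[.042,-.038,.15],[-.042,-.038,.15],[-.035,.038,.15],[-.03,.128,.161]]).round(4))
print(proj(c,L2W(l,[[.095,-.085,.126],[.095,.085,.126]])))
"
```

```text
lift [0.5622 0.0295 0.1286] deg 7.37 res [[-3.5, -0.5], [-0.9, 0.0], [2.2, -0.4], [1.7, 1.4]]
[[ 0.6088 -0.0028  0.15  ]
 [ 0.5255 -0.0136  0.15  ]
 [ 0.5227  0.0627  0.15  ]
 [ 0.5161  0.1526  0.161 ]]
[[250.15466768 293.52079761]
 [425.35106901 286.55118788]]
```

Emit:
arm_command(translation=[[0.08,0,-0.34],[0.08,0.4,-0.34],[0.08,1,-0.34],[0.08,1,-0.34],[0.08,1,-0.34]], rotation=[[0,-0.04,0],[0,-0.04,0],[0,-0.04,0],[0,-0.04,0],[0,-0.04,0]], grip=[1,1,1,1,1])

```text
time_s: 15.3
position: [0.6085, -0.0033, 0.1986]
tcp_rot: [[0.992, -0.003, -0.128], [0.128, 0.001, 0.992], [-0.002, -1.0, 0.001]]
force: [1.1, 0.3, -0.9]
opening: 0.411
```

Emit:
arm_command(translation=[[0,0.25,0],[0,0.5,0],[0,0.5,0]], rotation=[[0,0,0],[0,0,0],[0,0,0]], grip=[1,1,1])

```text
time_s: 15.6
position: [0.609, -0.004, 0.1595]
tcp_rot: [[0.992, -0.001, -0.127], [0.127, 0.0, 0.992], [-0.001, -1.0, 0.0]]
force: [-0.2, -0.5, -1.8]
opening: 0.414
```

```bash
sed -i 's/^LIFT=(.5615.*/LIFT=(.5622,.0295,.1286)/' h.py; python3 -c "
from h import *
st()
path([((.6088,-.003,.154),97.4)])"
```

```text
t 15.6 P [ 0.609  -0.004   0.1595] az 97.3 F [-0.2 -0.5 -1.8] op 0.414 J [ -11.   35.   89.    0.   56. -108.]
[-0.0, 0.07, 0.01] [-0.0, -0.0, -0.0] rows>= 1
-- [ 0.609 -0.003  0.154]
```

Emit:
arm_command(translation=[[0,0.04,0],[0,0.07,0],[0,0.07,0]], rotation=[[0,0,0],[0,0,0],[0,0,0]], grip=[1,1,1])

```text
time_s: 15.9
position: [0.6099, -0.0048, 0.1546]
tcp_rot: [[0.992, 0.002, -0.126], [0.126, -0.0, 0.992], [0.002, -1.0, -0.001]]
force: [-0.7, -0.4, -1.9]
opening: 0.409
```

Emit:
arm_command(translation=[[0,0,0],[0,0,0],[0,0,0],[0,0,0]], rotation=[[0,0,0],[0,0,0],[0,0,0],[0,0,0]], grip=[0.5,-0.1,-0.1,-0.1])

```text
time_s: 16.3
position: [0.6094, -0.0049, 0.1537]
tcp_rot: [[0.992, 0.001, -0.126], [0.126, -0.0, 0.992], [0.001, -1.0, -0.0]]
force: [-0.4, 0.8, 0.2]
opening: 0.533
```

Emit:
arm_command(translation=[[0,-0.3,0],[0,-0.6,0],[0,-1,0],[0,-1,0]], rotation=[[0,0,0],[0,0,0],[0,0,0],[0,0,0]], grip=[-0.1,-0.1,-0.4,-0.4])

```text
time_s: 16.7
position: [0.6122, -0.0053, 0.2382]
tcp_rot: [[0.992, 0.01, -0.126], [0.126, -0.002, 0.992], [0.01, -1.0, -0.003]]
force: [1.4, 0.2, -0.2]
opening: 0.651
```

```bash
python3 -c "
from h import *
st()
path([((.61,-.003,.28),97),((.595,.38,.28),104)])"
```

```text
t 16.7 P [ 0.6122 -0.0053  0.2382] az 97.3 F [ 1.4  0.2 -0.2] op 0.651 J [ -11.   29.   85.   -0.   65. -108.]
[-0.02, -0.52, 0.03] [0.0, 0.0, 0.01] rows>= 1
-- [ 0.61  -0.003  0.28 ]
[0.09, -0.0, 0.99] [0.0, -0.02, -0.0] rows>= 2
[0.11, -0.0, 0.99] [0.0, -0.02, -0.0] rows>= 2
[0.13, -0.01, 0.99] [0.0, -0.03, -0.0] rows>= 2
[0.16, -0.0, 0.99] [0.0, -0.02, -0.0] rows>= 2
[0.14, -0.01, 0.79] [0.0, -0.02, -0.0] rows>= 2
-- [0.595 0.38  0.28 ]
```

Emit:
arm_command(translation=[[0,-0.55,0],[0,-0.55,0]], rotation=[[0,0,0],[0,0,0]], grip=[-0.4,-0.4])

```text
time_s: 16.9
position: [0.6121, -0.0053, 0.2823]
tcp_rot: [[0.992, 0.01, -0.126], [0.126, -0.002, 0.992], [0.01, -1.0, -0.003]]
force: [0.3, -0.4, 0.6]
opening: 0.693
```

Emit:
arm_command(translation=[[0.09,0,0.99],[0.09,0,0.99],[0.09,0,0.99]], rotation=[[0,-0.02,0],[0,-0.02,0],[0,-0.02,0]], grip=[-0.4,-0.4,-0.4])

```text
time_s: 17.2
position: [0.6053, 0.0782, 0.2766]
tcp_rot: [[0.989, -0.001, -0.151], [0.151, 0.002, 0.989], [-0.001, -1.0, 0.002]]
force: [-0.1, -0.4, 0.3]
opening: 0.699
```

Emit:
arm_command(translation=[[0.11,0,0.99],[0.11,0,0.99],[0.11,0,0.99]], rotation=[[0,-0.02,0],[0,-0.02,0],[0,-0.02,0]], grip=[-0.4,-0.4,-0.4])

```text
time_s: 17.5
position: [0.6027, 0.1572, 0.2765]
tcp_rot: [[0.985, -0.001, -0.171], [0.171, 0.001, 0.985], [-0.001, -1.0, 0.001]]
force: [-0.1, -0.8, -0.8]
opening: 0.704
```

Emit:
arm_command(translation=[[0.13,0,0.99],[0.13,0,0.99],[0.13,0,0.99]], rotation=[[0,-0.03,0],[0,-0.03,0],[0,-0.03,0]], grip=[-0.4,-0.4,-0.4])

```text
time_s: 17.8
position: [0.6, 0.2363, 0.2766]
tcp_rot: [[0.979, -0.0, -0.202], [0.202, 0.001, 0.979], [-0.0, -1.0, 0.001]]
force: [-0.9, 0.6, -0.2]
opening: 0.698
```

Emit:
arm_command(translation=[[0.16,0,0.99],[0.16,0,0.99],[0.16,0,0.99]], rotation=[[0,-0.02,0],[0,-0.02,0],[0,-0.02,0]], grip=[-0.4,-0.4,-0.4])

```text
time_s: 18.1
position: [0.5971, 0.316, 0.2766]
tcp_rot: [[0.975, -0.0, -0.222], [0.222, 0.0, 0.975], [0.0, -1.0, 0.0]]
force: [1.0, -0.0, 0.2]
opening: 0.7
```

Emit:
arm_command(translation=[[0.14,0,0.79],[0.14,0,0.79],[0.14,0,0.79],[0.14,0,0.79]], rotation=[[0,-0.02,0],[0,-0.02,0],[0,-0.02,0],[0,-0.02,0]], grip=[-0.4,-0.4,-0.4,-0.4])

```text
time_s: 18.5
position: [0.5946, 0.3763, 0.2769]
tcp_rot: [[0.971, -0.001, -0.239], [0.239, -0.002, 0.971], [-0.001, -1.0, -0.002]]
force: [0.5, 0.0, 0.5]
opening: 0.697
```

```bash
python3 -c "
from h import *
st();c=cam('wrist');cv2.imwrite('pics/w6.png',c['image']);mags(c)"
```

```text
t 18.5 P [0.5946 0.3763 0.2769] az 103.8 F [0.5 0.  0.5] op 0.697 J [ 23.  35.  67.  -0.  78. -80.]
net 0.79 [306.5 266.6] [0.6717 0.371  0.0225]
```

View pics/w6.png

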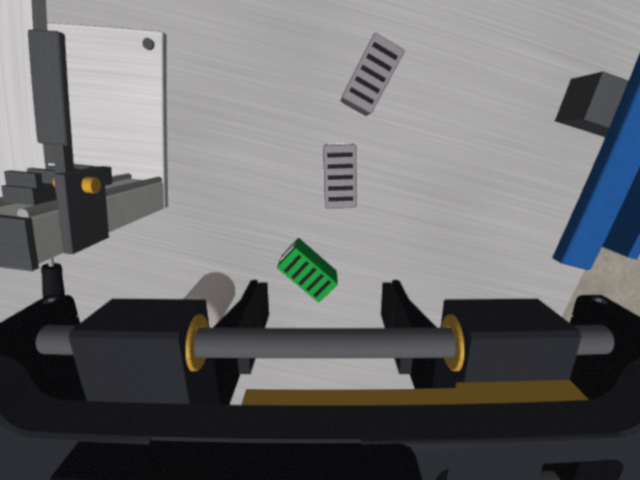

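```bash
python3 -c "
from h import *
c=cam('wrist')
p,a=box(c,[(324,145),(356,145),(356,208),(325,208)])
box(c,[(378,34),(404,50),(370,112),(345,98)])
path([((*p,.28),a),((*p,.036),a)])"
```

```text
ctr [0.5508 0.383 ] len 0.069 wid 0.035 yaw 14.9 jaw az 104.9
ctr [0.4406 0.3904] len 0.068 wid 0.03 yaw -14.5 jaw az 75.5
[-0.51, -0.03, 0.21] [0.0, -0.02, -0.0] rows>= 1
-- [0.551 0.383 0.28 ]
[-0.0, 0.99, 0.0] [0.0, -0.0, -0.0] rows>= 2
[-0.0, 0.99, 0.0] [0.0, -0.0, -0.0] rows>= 2
[-0.0, 0.99, 0.0] [0.0, -0.0, -0.0] rows>= 2
[-0.0, 0.08, 0.0] [0.0, -0.0, -0.0] rows>= 1
-- [0.551 0.383 0.036]
```

Emit:
arm_command(translation=[[-0.51,0,0.21],[-0.51,0,0.21],[-0.51,0.5,0.21],[-0.51,1,0.21],[-0.51,1,0.21]], rotation=[[0,-0.02,0],[0,-0.02,0],[0,-0.02,0],[0,-0.02,0],[0,-0.02,0]], grip=[-0.4,-0.4,-0.4,-0.4,-0.4])

```text
time_s: 19.15
position: [0.5473, 0.3821, 0.1918]
tcp_rot: [[0.966, -0.011, -0.259], [0.259, -0.006, 0.966], [-0.012, -1.0, -0.003]]
force: [-1.4, -0.7, -0.6]
opening: 0.702
```

Emit:
arm_command(translation=[[0,0.6,0],[0,1,0],[0,1,0]], rotation=[[0,0,0],[0,0,0],[0,0,0]], grip=[-0.4,-0.4,-0.4])

```text
time_s: 19.45
position: [0.5487, 0.3831, 0.1143]
tcp_rot: [[0.966, -0.007, -0.259], [0.259, -0.004, 0.966], [-0.008, -1.0, -0.002]]
force: [0.2, -0.3, -0.4]
opening: 0.702
```

```bash
python3 -c "
from h import *
st();path([((.5508,.383,.036),104.9)])"
```

```text
t 19.45 P [0.5487 0.3831 0.1143] az 105.0 F [ 0.2 -0.3 -0.4] op 0.702 J [ 25.  42.  81.  -0.  57. -80.]
[0.03, 0.98, -0.01] [0.0, 0.0, -0.01] rows>= 2
-- [0.551 0.383 0.036]
```

Emit:
arm_command(translation=[[0.01,0.6,0],[0.01,0.97,0],[0.01,0.97,0],[0.01,0.97,0]], rotation=[[0,0,0],[0,0,0],[0,0,0],[0,0,0]], grip=[-0.4,-0.4,-0.4,-0.4])

```text
time_s: 19.85
position: [0.5532, 0.3857, 0.0422]
tcp_rot: [[0.966, 0.003, -0.259], [0.259, 0.001, 0.966], [0.003, -1.0, 0.0]]
force: [-0.3, -0.4, -0.2]
opening: 0.698
```

Emit:
arm_command(translation=[[0,0,0],[0,0,0],[0,0,0],[0,0,0],[0,0,0]], rotation=[[0,0,0],[0,0,0],[0,0,0],[0,0,0],[0,0,0]], grip=[1,1,1,1,1])

```text
time_s: 20.35
position: [0.5521, 0.3849, 0.041]
tcp_rot: [[0.966, 0.002, -0.26], [0.26, -0.0, 0.966], [0.001, -1.0, -0.001]]
force: [0.1, -2.6, 5.7]
opening: 0.413
```

Emit:
arm_command(translation=[[0,-0.2,0],[0,-0.5,0],[0,-1,0],[0,-1,0]], rotation=[[0,0,0],[0,0,0],[0,0,0],[0,0,0]], grip=[1,1,1,1])

```text
time_s: 20.75
position: [0.5547, 0.3873, 0.1259]
tcp_rot: [[0.966, 0.01, -0.26], [0.26, 0.005, 0.966], [0.011, -1.0, 0.003]]
force: [0.9, 0.5, -1.5]
opening: 0.411
```

Emit:
arm_command(translation=[[0,-0.5,0],[0,-1,0],[0,-1,0]], rotation=[[0,0,0],[0,0,0],[0,0,0]], grip=[1,1,1])

```text
time_s: 21.05
position: [0.5544, 0.3872, 0.206]
tcp_rot: [[0.966, 0.011, -0.26], [0.26, 0.006, 0.966], [0.012, -1.0, 0.003]]
force: [1.1, 0.4, -0.9]
opening: 0.415
```

Emit:
arm_command(translation=[[0,-0.5,0],[0,-1,0],[0,-1,0]], rotation=[[0,0,0],[0,0,0],[0,0,0]], grip=[1,1,1])

```text
time_s: 21.35
position: [0.5538, 0.3867, 0.2853]
tcp_rot: [[0.966, 0.01, -0.26], [0.26, 0.005, 0.966], [0.011, -1.0, 0.002]]
force: [1.6, 1.1, -1.0]
opening: 0.411
```

```bash
python3 -c "
from h import *
st()
path([((.5255,-.0136,.285),97.4),((.5255,-.0136,.16),97.4)])"
```

```text
t 21.35 P [0.5538 0.3867 0.2853] az 105.1 F [ 1.6  1.1 -1. ] op 0.411 J [ 25.  32.  72.   0.  75. -80.]
[-0.34, -0.01, -0.99] [-0.0, 0.03, 0.0] rows>= 2
[-0.31, -0.0, -0.99] [-0.0, 0.03, 0.0] rows>= 2
[-0.28, -0.01, -0.99] [-0.0, 0.02, 0.0] rows>= 2
[-0.25, -0.0, -0.99] [-0.0, 0.03, 0.01] rows>= 2
[-0.19, -0.0, -0.86] [-0.0, 0.02, 0.0] rows>= 2
-- [ 0.525 -0.013  0.285]
[0.0, 0.99, -0.0] [-0.0, -0.0, 0.0] rows>= 2
[0.0, 0.57, -0.01] [-0.0, -0.0, 0.0] rows>= 1
-- [ 0.526 -0.014  0.16 ]
```

Emit:
arm_command(translation=[[-0.34,0,-0.99],[-0.34,0,-0.99],[-0.34,0,-0.99]], rotation=[[0,0.03,0],[0,0.03,0],[0,0.03,0]], grip=[1,1,1])

```text
time_s: 21.65
position: [0.5438, 0.2975, 0.2774]
tcp_rot: [[0.974, -0.006, -0.226], [0.226, -0.004, 0.974], [-0.007, -1.0, -0.002]]
force: [-0.5, 0.4, -2.3]
opening: 0.414
```

Emit:
arm_command(translation=[[-0.31,0,-0.99],[-0.31,0,-0.99],[-0.31,0,-0.99]], rotation=[[0,0.03,0],[0,0.03,0],[0,0.03,0]], grip=[1,1,1])

```text
time_s: 21.95
position: [0.5384, 0.2158, 0.2779]
tcp_rot: [[0.981, -0.004, -0.195], [0.195, -0.002, 0.981], [-0.005, -1.0, -0.001]]
force: [-0.3, 0.6, -2.1]
opening: 0.412
```

Emit:
arm_command(translation=[[-0.28,0,-0.99],[-0.28,0,-0.99],[-0.28,0,-0.99]], rotation=[[0,0.02,0],[0,0.02,0],[0,0.02,0]], grip=[1,1,1])

```text
time_s: 22.25
position: [0.5328, 0.1346, 0.2785]
tcp_rot: [[0.985, -0.003, -0.175], [0.175, -0.001, 0.985], [-0.003, -1.0, -0.0]]
force: [0.8, 0.3, -2.8]
opening: 0.411
```

Emit:
arm_command(translation=[[-0.25,0,-0.99],[-0.25,0,-0.99],[-0.25,0,-0.99]], rotation=[[0,0.03,0],[0,0.03,0],[0,0.03,0]], grip=[1,1,1])

```text
time_s: 22.55
position: [0.528, 0.0536, 0.2789]
tcp_rot: [[0.99, -0.001, -0.144], [0.144, -0.0, 0.99], [-0.001, -1.0, -0.0]]
force: [0.4, 0.2, -2.2]
opening: 0.411
```

Emit:
arm_command(translation=[[-0.19,0,-0.86],[-0.19,0,-0.86],[-0.19,0,-0.86],[-0.19,0,-0.86]], rotation=[[0,0.02,0],[0,0.02,0],[0,0.02,0],[0,0.02,0]], grip=[1,1,1,1])

```text
time_s: 22.95
position: [0.5231, -0.0135, 0.2792]
tcp_rot: [[0.992, -0.001, -0.126], [0.126, 0.002, 0.992], [-0.0, -1.0, 0.002]]
force: [0.2, -0.5, -2.2]
opening: 0.413
```

Emit:
arm_command(translation=[[0,0.5,0],[0,1,0],[0,1,0]], rotation=[[0,0,0],[0,0,0],[0,0,0]], grip=[1,1,1])

```text
time_s: 23.25
position: [0.519, -0.012, 0.1952]
tcp_rot: [[0.992, -0.012, -0.128], [0.128, 0.004, 0.992], [-0.012, -1.0, 0.005]]
force: [-1.5, 0.2, -1.8]
opening: 0.411
```

```bash
python3 -c "
from h import *
st()
path([((.5255,-.0136,.158),97.4)])"
```

```text
t 23.25 P [ 0.519  -0.012   0.1952] az 97.3 F [-1.5  0.2 -1.8] op 0.411 J [ -14.   26.  100.    0.   55. -111.]
[0.08, 0.46, -0.03] [-0.01, -0.0, -0.01] rows>= 1
-- [ 0.525 -0.013  0.158]
```

Emit:
arm_command(translation=[[0.03,0.2,0],[0.03,0.4,0],[0.03,0.46,0],[0.03,0.46,0],[0.03,0.46,0]], rotation=[[0,0,0],[0,0,0],[0,0,0],[0,0,0],[0,0,0]], grip=[1,1,1,1,1])

```text
time_s: 23.75
position: [0.5262, -0.0143, 0.1642]
tcp_rot: [[0.992, 0.002, -0.127], [0.127, -0.0, 0.992], [0.002, -1.0, -0.001]]
force: [-0.9, 0.5, -1.9]
opening: 0.408
```

```bash
python3 -c "
from h import *
st()
path([((.5255,-.0136,.157),97.4)])"
```

```text
t 23.75 P [ 0.5262 -0.0143  0.1642] az 97.3 F [-0.9  0.5 -1.9] op 0.408 J [ -14.   29.  101.    0.   50. -111.]
[-0.01, 0.09, 0.01] [0.0, -0.0, 0.0] rows>= 1
-- [ 0.525 -0.014  0.157]
```

Emit:
arm_command(translation=[[0,0.04,0],[0,0.08,0],[0,0.09,0],[0,0.09,0]], rotation=[[0,0,0],[0,0,0],[0,0,0],[0,0,0]], grip=[1,1,1,1])

```text
time_s: 24.15
position: [0.5257, -0.0148, 0.1567]
tcp_rot: [[0.992, 0.001, -0.126], [0.126, -0.0, 0.992], [0.001, -1.0, -0.0]]
force: [-0.7, 1.4, 4.7]
opening: 0.412
```

Emit:
arm_command(translation=[[0,0,0],[0,0,0],[0,0,0],[0,0,0]], rotation=[[0,0,0],[0,0,0],[0,0,0],[0,0,0]], grip=[0.5,-0.1,-0.1,-0.1])

```text
time_s: 24.55
position: [0.5252, -0.0147, 0.1556]
tcp_rot: [[0.992, -0.0, -0.126], [0.126, 0.0, 0.992], [-0.0, -1.0, 0.0]]
force: [-0.7, -0.8, 0.0]
opening: 0.534
```

Emit:
arm_command(translation=[[0,-0.3,0],[0,-0.6,0],[0,-1,0],[0,-1,0]], rotation=[[0,0,0],[0,0,0],[0,0,0],[0,0,0]], grip=[-0.1,-0.1,-0.4,-0.4])

```text
time_s: 24.95
position: [0.528, -0.0153, 0.2394]
tcp_rot: [[0.992, 0.008, -0.126], [0.126, -0.002, 0.992], [0.008, -1.0, -0.003]]
force: [0.5, 0.2, -0.0]
opening: 0.649
```

```bash
python3 -c "
from h import *
st()
path([((.525,-.0136,.28),97.4),((.485,.379,.28),75.5)])"
```

```text
t 24.95 P [ 0.528  -0.0153  0.2394] az 97.3 F [ 0.5  0.2 -0. ] op 0.649 J [ -14.   23.   97.   -0.   60. -111.]
[-0.03, -0.51, 0.02] [0.0, -0.0, 0.01] rows>= 1
-- [ 0.525 -0.014  0.28 ]
[0.02, -0.0, 0.99] [0.0, 0.07, -0.0] rows>= 2
[-0.05, -0.0, 0.99] [0.0, 0.07, -0.0] rows>= 2
[-0.12, -0.0, 0.99] [0.0, 0.08, -0.0] rows>= 2
[-0.2, -0.01, 0.99] [0.0, 0.07, -0.0] rows>= 2
[-0.26, -0.0, 0.91] [0.0, 0.07, -0.0] rows>= 2
-- [0.485 0.379 0.28 ]
```

Emit:
arm_command(translation=[[0,-0.55,0],[0,-0.55,0]], rotation=[[0,0,0],[0,0,0]], grip=[-0.4,-0.4])

```text
time_s: 25.15
position: [0.5281, -0.0153, 0.2835]
tcp_rot: [[0.992, 0.009, -0.126], [0.126, -0.002, 0.992], [0.009, -1.0, -0.003]]
force: [1.0, 0.2, 0.2]
opening: 0.695
```

Emit:
arm_command(translation=[[0.02,0,0.99],[0.02,0,0.99],[0.02,0,0.99]], rotation=[[0,0.07,0],[0,0.07,0],[0,0.07,0]], grip=[-0.4,-0.4,-0.4])

```text
time_s: 25.45
position: [0.5153, 0.067, 0.2785]
tcp_rot: [[0.998, -0.003, -0.057], [0.057, 0.001, 0.998], [-0.003, -1.0, 0.002]]
force: [-0.0, -0.2, -0.1]
opening: 0.698
```

Emit:
arm_command(translation=[[-0.05,0,0.99],[-0.05,0,0.99],[-0.05,0,0.99]], rotation=[[0,0.07,0],[0,0.07,0],[0,0.07,0]], grip=[-0.4,-0.4,-0.4])

```text
time_s: 25.75
position: [0.5078, 0.1452, 0.2786]
tcp_rot: [[1.0, -0.002, 0.016], [-0.016, 0.001, 1.0], [-0.002, -1.0, 0.001]]
force: [0.3, -0.1, 0.0]
opening: 0.704
```

Emit:
arm_command(translation=[[-0.12,0,0.99],[-0.12,0,0.99],[-0.12,0,0.99]], rotation=[[0,0.08,0],[0,0.08,0],[0,0.08,0]], grip=[-0.4,-0.4,-0.4])

```text
time_s: 26.05
position: [0.5004, 0.224, 0.2788]
tcp_rot: [[0.995, -0.001, 0.1], [-0.1, 0.0, 0.995], [-0.001, -1.0, 0.0]]
force: [0.1, -0.4, -0.6]
opening: 0.702
```

Emit:
arm_command(translation=[[-0.2,0,0.99],[-0.2,0,0.99],[-0.2,0,0.99]], rotation=[[0,0.07,0],[0,0.07,0],[0,0.07,0]], grip=[-0.4,-0.4,-0.4])

```text
time_s: 26.35
position: [0.4932, 0.3041, 0.2789]
tcp_rot: [[0.985, -0.0, 0.173], [-0.173, 0.0, 0.985], [-0.0, -1.0, 0.0]]
force: [0.4, -0.9, -0.9]
opening: 0.696
```

Emit:
arm_command(translation=[[-0.26,0,0.91],[-0.26,0,0.91],[-0.26,0,0.91],[-0.26,0,0.91]], rotation=[[0,0.07,0],[0,0.07,0],[0,0.07,0],[0,0.07,0]], grip=[-0.4,-0.4,-0.4,-0.4])

```text
time_s: 26.75
position: [0.4858, 0.3763, 0.2789]
tcp_rot: [[0.969, -0.001, 0.248], [-0.248, -0.002, 0.969], [-0.0, -1.0, -0.003]]
force: [0.1, 0.2, 0.9]
opening: 0.704
```

```bash
cat >> h.py <<'E'
def magrect(c,near,z=.045):
    "fit rotated box to the pale top face (slots filled) near a predicted pixel, darker than deck"
    g=cv2.cvtColor(c['image'],cv2.COLOR_BGR2LAB)
    return g
E
python3 -c "
from h import *
st();c=cam('wrist');cv2.imwrite('pics/w7.png',c['image']);mags(c);print(proj(c,[.4406,.3904,.045]))
p=proj(c,[.4406,.3904,.045])[0].astype(int)
x0=min(max(p[0]-80,0),480);y0=max(p[1]-80,0);print(x0,y0);a=c['image'][y0:y0+160,x0:x0+160]
t=c.__class__;tt=eyes.capture('top');
b=tt['image'][200:330,220:350]
im=np.hstack([cv2.resize(a,(400,400),interpolation=3),cv2.resize(b,(400,400),interpolation=3)]);cv2.imwrite('pics/w7c.png',im)"
```

```text
t 26.75 P [0.4858 0.3763 0.2789] az 75.7 F [0.1 0.2 0.9] op 0.704 J [ 27.  27.  81.  -0.  71. -48.]
net 0.72 [355.2 339.7] [0.6735 0.3715 0.0225]
[[327.14907191 171.32271179]]
247 91
```

View pics/w7c.png

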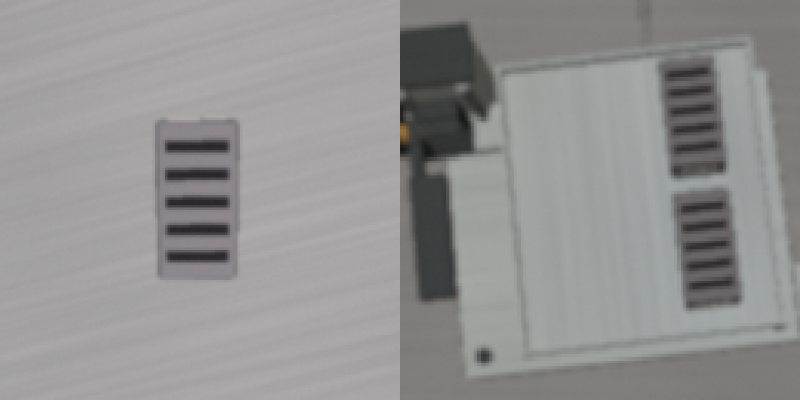

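```bash
python3 -c "
from h import *
c=cam('wrist')
p,a=box(c,[(309.4,139.4),(342.6,139.4),(341.8,202.2),(310.6,202.2)])
path([((*p,.28),a),((*p,.036),a)])"
```

```text
ctr [0.4408 0.3893] len 0.069 wid 0.036 yaw -14.2 jaw az 75.8
[-0.59, -0.0, 0.02] [0.0, -0.0, -0.0] rows>= 1
-- [0.441 0.39  0.28 ]
[0.0, 0.99, -0.0] [0.0, -0.0, -0.0] rows>= 2
[0.0, 0.99, -0.0] [0.0, -0.0, -0.0] rows>= 2
[0.0, 0.99, -0.0] [0.0, -0.0, -0.0] rows>= 2
[0.0, 0.08, -0.0] [0.0, -0.0, -0.0] rows>= 1
-- [0.44  0.389 0.036]
```

Emit:
arm_command(translation=[[-0.58,0,0.02],[-0.58,0,0.02],[-0.58,0.5,0.02],[-0.58,1,0.02],[-0.58,1,0.02]], rotation=[[0,0,0],[0,0,0],[0,0,0],[0,0,0],[0,0,0]], grip=[-0.4,-0.4,-0.4,-0.4,-0.4])

```text
time_s: 27.45
position: [0.4378, 0.3882, 0.1951]
tcp_rot: [[0.969, -0.01, 0.248], [-0.249, -0.006, 0.969], [-0.008, -1.0, -0.009]]
force: [-0.9, -0.9, 0.4]
opening: 0.699
```

Emit:
arm_command(translation=[[0,0.6,0],[0,1,0],[0,1,0]], rotation=[[0,0,0],[0,0,0],[0,0,0]], grip=[-0.4,-0.4,-0.4])

```text
time_s: 27.75
position: [0.4393, 0.3894, 0.1174]
tcp_rot: [[0.969, -0.006, 0.248], [-0.248, -0.004, 0.969], [-0.005, -1.0, -0.005]]
force: [-0.4, -0.5, -0.2]
opening: 0.697
```

Emit:
arm_command(translation=[[0,0.5,0],[0,1,0],[0,1,0],[0,1,0],[0,1,0]], rotation=[[0,0,0],[0,0,0],[0,0,0],[0,0,0],[0,0,0]], grip=[-0.4,-0.4,-0.4,-0.4,-0.4])

```text
time_s: 28.25
position: [0.4429, 0.3923, 0.043]
tcp_rot: [[0.969, 0.005, 0.248], [-0.248, 0.003, 0.969], [0.004, -1.0, 0.004]]
force: [0.1, -0.4, 1.1]
opening: 0.704
```

Emit:
arm_command(translation=[[0,0,0],[0,0,0],[0,0,0],[0,0,0],[0,0,0]], rotation=[[0,0,0],[0,0,0],[0,0,0],[0,0,0],[0,0,0]], grip=[1,1,1,1,1])

```text
time_s: 28.75
position: [0.4405, 0.3906, 0.0403]
tcp_rot: [[0.969, -0.001, 0.247], [-0.247, -0.001, 0.969], [-0.0, -1.0, -0.001]]
force: [-0.8, -3.0, 6.6]
opening: 0.41
```

Emit:
arm_command(translation=[[0,-0.2,0],[0,-0.5,0],[0,-1,0],[0,-1,0]], rotation=[[0,0,0],[0,0,0],[0,0,0],[0,0,0]], grip=[1,1,1,1])

```text
time_s: 29.15
position: [0.4436, 0.3932, 0.1239]
tcp_rot: [[0.969, 0.008, 0.248], [-0.248, 0.005, 0.969], [0.007, -1.0, 0.007]]
force: [0.7, 0.4, -2.1]
opening: 0.412
```

Emit:
arm_command(translation=[[0,-0.5,0],[0,-1,0],[0,-1,0]], rotation=[[0,0,0],[0,0,0],[0,0,0]], grip=[1,1,1])

```text
time_s: 29.45
position: [0.4435, 0.3931, 0.204]
tcp_rot: [[0.969, 0.009, 0.248], [-0.248, 0.006, 0.969], [0.007, -1.0, 0.008]]
force: [0.8, 0.4, -2.7]
opening: 0.411
```

Emit:
arm_command(translation=[[0,-0.5,0],[0,-1,0],[0,-1,0]], rotation=[[0,0,0],[0,0,0],[0,0,0]], grip=[1,1,1])

```text
time_s: 29.75
position: [0.4432, 0.3929, 0.2836]
tcp_rot: [[0.969, 0.008, 0.248], [-0.248, 0.005, 0.969], [0.007, -1.0, 0.007]]
force: [0.7, 0.9, -1.6]
opening: 0.415
```

```bash
python3 -c "
from h import *
st()
path([((.5227,.0627,.285),97.4),((.5227,.0627,.16),97.4)])"
```

```text
t 29.75 P [0.4432 0.3929 0.2836] az 75.7 F [ 0.7  0.9 -1.6] op 0.415 J [ 31.  25.  85.   0.  70. -45.]
[0.52, -0.01, -0.99] [-0.0, -0.1, 0.0] rows>= 2
[0.4, -0.01, -0.99] [-0.0, -0.09, 0.0] rows>= 2
[0.29, -0.01, -0.99] [-0.0, -0.09, 0.0] rows>= 2
[0.2, -0.0, -0.99] [-0.0, -0.08, 0.01] rows>= 2
[-0.0, -0.0, -0.02] [-0.0, -0.0, -0.0] rows>= 1
-- [0.523 0.063 0.285]
[0.0, 0.99, -0.0] [-0.0, -0.0, -0.0] rows>= 2
[0.0, 0.57, -0.0] [-0.0, -0.0, -0.0] rows>= 1
-- [0.523 0.063 0.16 ]
```

Emit:
arm_command(translation=[[0.52,0,-0.99],[0.52,0,-0.99],[0.52,0,-0.99],[0.52,0,-0.99]], rotation=[[0,-0.1,0],[0,-0.1,0],[0,-0.1,0],[0,-0.1,0]], grip=[1,1,1,1])

```text
time_s: 30.15
position: [0.4608, 0.3032, 0.2776]
tcp_rot: [[0.989, -0.004, 0.148], [-0.148, -0.001, 0.989], [-0.004, -1.0, -0.001]]
force: [0.2, -0.3, -2.3]
opening: 0.413
```

Emit:
arm_command(translation=[[0.4,0,-0.99],[0.4,0,-0.99],[0.4,0,-0.99],[0.4,0,-0.99]], rotation=[[0,-0.09,0],[0,-0.09,0],[0,-0.09,0],[0,-0.09,0]], grip=[1,1,1,1])

```text
time_s: 30.55
position: [0.4813, 0.2216, 0.2787]
tcp_rot: [[0.999, -0.002, 0.052], [-0.052, 0.001, 0.999], [-0.002, -1.0, 0.001]]
force: [0.7, -0.4, -1.1]
opening: 0.409
```

Emit:
arm_command(translation=[[0.29,0,-0.99],[0.29,0,-0.99],[0.29,0,-0.99],[0.29,0,-0.99]], rotation=[[0,-0.09,0],[0,-0.09,0],[0,-0.09,0],[0,-0.09,0]], grip=[1,1,1,1])

```text
time_s: 30.95
position: [0.5004, 0.142, 0.2792]
tcp_rot: [[0.999, -0.001, -0.043], [0.043, 0.001, 0.999], [-0.001, -1.0, 0.001]]
force: [0.3, -0.4, -1.9]
opening: 0.412
```

Emit:
arm_command(translation=[[0.2,0,-1],[0.2,0,-1],[0.2,0,-1],[0.2,0,-1]], rotation=[[0,-0.08,0],[0,-0.08,0],[0,-0.08,0],[0,-0.08,0]], grip=[1,1,1,1])

```text
time_s: 31.35
position: [0.5198, 0.063, 0.2794]
tcp_rot: [[0.992, -0.001, -0.127], [0.127, 0.001, 0.992], [-0.001, -1.0, 0.002]]
force: [-0.1, 0.1, -1.5]
opening: 0.415
```

Emit:
arm_command(translation=[[0,0.5,0],[0,1,0],[0,1,0],[0,1,0]], rotation=[[0,0,0],[0,0,0],[0,0,0],[0,0,0]], grip=[1,1,1,1])

```text
time_s: 31.75
position: [0.5196, 0.0632, 0.1997]
tcp_rot: [[0.992, -0.002, -0.128], [0.128, 0.001, 0.992], [-0.002, -1.0, 0.001]]
force: [0.2, 0.0, -1.3]
opening: 0.408
```

```bash
python3 -c "
from h import *
st()
path([((.5227,.0627,.158),97.4)])"
```

```text
t 31.75 P [0.5196 0.0632 0.1997] az 97.4 F [ 0.2  0.  -1.3] op 0.408 J [  -5.   26.   99.    0.   55. -103.]
[0.04, 0.52, -0.01] [-0.0, -0.0, -0.0] rows>= 1
-- [0.523 0.063 0.158]
```

Emit:
arm_command(translation=[[0.02,0.25,0],[0.02,0.45,0],[0.02,0.52,0],[0.02,0.54,0],[0.02,0.54,0]], rotation=[[0,0,0],[0,0,0],[0,0,0],[0,0,0],[0,0,0]], grip=[1,1,1,1,1])

```text
time_s: 32.25
position: [0.5226, 0.062, 0.1578]
tcp_rot: [[0.992, 0.003, -0.127], [0.127, -0.0, 0.992], [0.002, -1.0, -0.001]]
force: [0.5, -0.4, -1.7]
opening: 0.408
```

```bash
python3 -c "
from h import *
st()"
```

```text
t 32.25 P [0.5226 0.062  0.1578] az 97.3 F [ 0.5 -0.4 -1.7] op 0.408 J [  -5.   30.  101.    0.   49. -103.]
```

Emit:
arm_command(translation=[[0,0.02,0],[0,0.03,0],[0,0.03,0]], rotation=[[0,0,0],[0,0,0],[0,0,0]], grip=[1,1,1])

```text
time_s: 32.55
position: [0.5228, 0.0618, 0.156]
tcp_rot: [[0.992, 0.003, -0.126], [0.126, -0.0, 0.992], [0.003, -1.0, -0.0]]
force: [-1.7, 0.4, 6.3]
opening: 0.413
```

Emit:
arm_command(translation=[[0,0,0],[0,0,0],[0,0,0],[0,0,0]], rotation=[[0,0,0],[0,0,0],[0,0,0],[0,0,0]], grip=[0.5,-0.1,-0.1,-0.1])

```text
time_s: 32.95
position: [0.5219, 0.0617, 0.1544]
tcp_rot: [[0.992, 0.001, -0.126], [0.126, -0.0, 0.992], [0.001, -1.0, -0.0]]
force: [-0.7, -0.9, 0.8]
opening: 0.532
```

Emit:
arm_command(translation=[[0,-0.3,0],[0,-0.6,0],[0,-1,0],[0,-1,0]], rotation=[[0,0,0],[0,0,0],[0,0,0],[0,0,0]], grip=[-0.1,-0.1,-0.1,-0.1])

```text
time_s: 33.35
position: [0.5244, 0.0616, 0.2379]
tcp_rot: [[0.992, 0.009, -0.126], [0.126, -0.001, 0.992], [0.009, -1.0, -0.002]]
force: [1.4, -0.2, 0.2]
opening: 0.548
```

Emit:
arm_command(translation=[[0,-0.5,0],[0,-0.5,0],[0,-0.5,0]], rotation=[[0,0,0],[0,0,0],[0,0,0]], grip=[-0.1,-0.1,-0.1])

```text
time_s: 33.65
position: [0.5218, 0.0617, 0.2742]
tcp_rot: [[0.992, 0.001, -0.126], [0.126, -0.0, 0.992], [0.001, -1.0, -0.0]]
force: [0.0, -0.4, -0.6]
opening: 0.549
```

```bash
python3 -c "
from h import *
st()
path([((.51,-.39,.28),100)])"
```

```text
t 33.65 P [0.5218 0.0617 0.2742] az 97.3 F [ 0.  -0.4 -0.6] op 0.549 J [  -5.   20.   94.   -0.   65. -103.]
[-0.15, -0.01, -0.99] [0.0, -0.01, 0.0] rows>= 2
[-0.16, -0.01, -0.99] [0.0, -0.01, 0.0] rows>= 2
[-0.17, -0.01, -0.99] [0.0, -0.01, 0.0] rows>= 2
[-0.19, -0.02, -0.99] [0.0, -0.01, 0.0] rows>= 2
[-0.2, -0.01, -0.99] [0.0, -0.0, 0.0] rows>= 2
[-0.12, -0.01, -0.61] [0.0, -0.01, 0.0] rows>= 2
-- [ 0.51 -0.39  0.28]
```

Emit:
arm_command(translation=[[-0.15,-0.01,-0.99],[-0.15,-0.01,-0.99],[-0.15,-0.01,-0.99]], rotation=[[0,-0.01,0],[0,-0.01,0],[0,-0.01,0]], grip=[-0.1,-0.1,-0.1])

```text
time_s: 33.95
position: [0.5192, -0.0212, 0.2732]
tcp_rot: [[0.991, -0.003, -0.133], [0.133, -0.001, 0.991], [-0.003, -1.0, -0.0]]
force: [0.5, 0.1, 0.4]
opening: 0.549
```

Emit:
arm_command(translation=[[-0.16,-0.01,-0.99],[-0.16,-0.01,-0.99],[-0.16,-0.01,-0.99]], rotation=[[0,-0.01,0],[0,-0.01,0],[0,-0.01,0]], grip=[-0.1,-0.1,-0.1])

```text
time_s: 34.25
position: [0.5177, -0.101, 0.2743]
tcp_rot: [[0.99, -0.002, -0.143], [0.143, -0.0, 0.99], [-0.002, -1.0, 0.0]]
force: [0.5, 0.0, 0.4]
opening: 0.552
```

Emit:
arm_command(translation=[[-0.17,-0.01,-0.99],[-0.17,-0.01,-0.99],[-0.17,-0.01,-0.99]], rotation=[[0,-0.01,0],[0,-0.01,0],[0,-0.01,0]], grip=[-0.1,-0.1,-0.1])

```text
time_s: 34.55
position: [0.5162, -0.1809, 0.2754]
tcp_rot: [[0.988, -0.001, -0.154], [0.154, 0.0, 0.988], [-0.001, -1.0, 0.0]]
force: [0.5, 0.5, -0.5]
opening: 0.55
```

Emit:
arm_command(translation=[[-0.19,-0.01,-0.99],[-0.19,-0.01,-0.99],[-0.19,-0.01,-0.99]], rotation=[[0,-0.01,0],[0,-0.01,0],[0,-0.01,0]], grip=[-0.1,-0.1,-0.1])

```text
time_s: 34.85
position: [0.5138, -0.2612, 0.2763]
tcp_rot: [[0.986, -0.0, -0.165], [0.165, 0.0, 0.986], [-0.0, -1.0, 0.0]]
force: [0.1, 0.4, -0.4]
opening: 0.548
```

Emit:
arm_command(translation=[[-0.2,-0.01,-0.99],[-0.2,-0.01,-0.99],[-0.2,-0.01,-0.99]], rotation=[[0,0,0],[0,0,0],[0,0,0]], grip=[-0.1,-0.1,-0.1])

```text
time_s: 35.15
position: [0.5114, -0.3417, 0.2771]
tcp_rot: [[0.986, -0.0, -0.165], [0.165, 0.0, 0.986], [-0.0, -1.0, 0.0]]
force: [0.2, 0.0, -0.2]
opening: 0.553
```

Emit:
arm_command(translation=[[-0.12,-0.01,-0.61],[-0.12,-0.01,-0.61],[-0.12,-0.01,-0.61],[-0.12,-0.01,-0.61]], rotation=[[0,0,0],[0,0,0],[0,0,0],[0,0,0]], grip=[-0.1,-0.1,-0.1,-0.1])

```text
time_s: 35.55
position: [0.5099, -0.3871, 0.2782]
tcp_rot: [[0.986, -0.001, -0.169], [0.169, 0.003, 0.986], [-0.001, -1.0, 0.003]]
force: [0.3, 0.0, -0.6]
opening: 0.551
```

```bash
python3 -c "
from h import *
st();c=cam('wrist')
for k in('bar_grip','bar_mid','tool_tray'): print(k,[(a,p,ray(c,p,.0 if k[0]=='t' else .015).round(4)) for a,p in pts('wrist',k)])
t=eyes.capture('top')
im=np.hstack([cv2.resize(c['image'],(533,400)),cv2.resize(t['image'][200:330,220:350],(267,267),interpolation=3)[:400] if 0 else cv2.copyMakeBorder(cv2.resize(t['image'][200:330,220:350],(267,267),interpolation=3),0,133,0,0,0)]);cv2.imwrite('pics/w8.png',im)"
```

```text
t 35.55 P [ 0.5099 -0.3871  0.2782] az 99.7 F [ 0.3  0.  -0.6] op 0.551 J [ -47.   30.   77.    0.   73. -147.]
bar_grip [(0.95, array([346.4, 147.3]), array([ 0.434 , -0.3734,  0.015 ]))]
bar_mid [(0.82, array([349.8, 172.6]), array([ 0.4621, -0.3639,  0.015 ]))]
tool_tray [(0.61, array([316.1, 201.7]), array([ 0.5064, -0.3978,  0.    ]))]
```

View pics/w8.png

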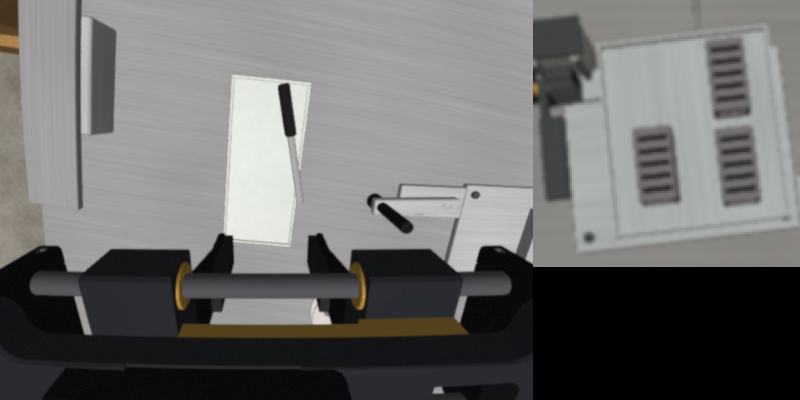

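```bash
python3 -c "
from h import *
c=cam('wrist')
A=ray(c,(341,101),.026);B=ray(c,(350,163),.026);T=ray(c,(361,242),.02);print(A,B,T)
d=(T-A)[:2];print('az',np.degrees(np.arctan2(d[1],d[0])),np.linalg.norm(d),np.linalg.norm((B-A)[:2]))
W=np.array([ray(c,p,.009)[:2] for p in [(278,90),(372,101),(349,294),(269,288)]]);print('tray',W.round(3),W.mean(0))
e=W[2]+W[3]-W[0]-W[1];print(np.degrees(np.arctan2(e[1],e[0])),np.linalg.norm(e)/2)
g=c['image'][70:310,240:400];cv2.imwrite('pics/w9.png',cv2.resize(g,(400,600),interpolation=3))
"
```

```text
[ 0.38659552 -0.39141664  0.026     ] [ 0.45089925 -0.36896278  0.026     ] [ 0.54426603 -0.3363323   0.02      ]
az 19.257557507666522 0.16701578976111037 0.06811127107969979
tray [[ 0.385 -0.464]
 [ 0.379 -0.356]
 [ 0.623 -0.336]
 [ 0.632 -0.444]] [ 0.5047147  -0.39989649]
4.661983884696288 0.24653174442563228
```

View pics/w9.png

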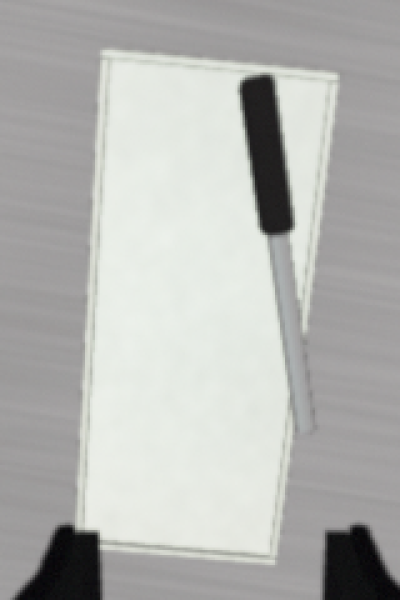

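```bash
python3 -c "
from h import *
st()
path([((.433,-.3752,.12),103.5),((.433,-.3752,.034),103.5)])"
```

```text
t 35.85 P [ 0.51   -0.3891  0.2791] az 99.7 F [ 0.3 -1.   0.3] op 0.551 J [ -47.   30.   77.    0.   73. -147.]
[-0.46, 0.99, 0.17] [-0.0, -0.03, 0.0] rows>= 2
[-0.45, 0.99, 0.18] [-0.0, -0.03, 0.0] rows>= 2
[-0.0, 0.01, -0.0] [-0.0, -0.0, 0.0] rows>= 1
-- [ 0.433 -0.375  0.12 ]
[-0.0, 0.99, -0.0] [-0.0, -0.0, 0.0] rows>= 2
[-0.0, 0.08, -0.0] [-0.0, -0.0, 0.0] rows>= 1
-- [ 0.433 -0.375  0.034]
```

Emit:
arm_command(translation=[[-0.46,0.99,0.17],[-0.46,0.99,0.17],[-0.46,0.99,0.17],[-0.46,0.99,0.17]], rotation=[[0,-0.03,0],[0,-0.03,0],[0,-0.03,0],[0,-0.03,0]], grip=[-0.1,-0.1,-0.1,-0.1])

```text
time_s: 36.25
position: [0.4718, -0.3831, 0.2002]
tcp_rot: [[0.98, 0.001, -0.198], [0.198, -0.0, 0.98], [0.001, -1.0, -0.0]]
force: [1.4, 0.6, 0.7]
opening: 0.547
```

Emit:
arm_command(translation=[[-0.45,0.99,0.18],[-0.45,0.99,0.18],[-0.45,0.99,0.18],[-0.45,0.99,0.18]], rotation=[[0,-0.03,0],[0,-0.03,0],[0,-0.03,0],[0,-0.03,0]], grip=[-0.1,-0.1,-0.1,-0.1])

```text
time_s: 36.65
position: [0.4353, -0.3778, 0.1225]
tcp_rot: [[0.973, 0.003, -0.229], [0.229, -0.004, 0.973], [0.002, -1.0, -0.004]]
force: [-0.2, -0.2, 0.6]
opening: 0.549
```

Emit:
arm_command(translation=[[0,0.4,0],[0,0.7,0],[0,0.7,0],[0,0.7,0]], rotation=[[0,0,0],[0,0,0],[0,0,0],[0,0,0]], grip=[-0.1,-0.1,-0.1,-0.1])

```text
time_s: 37.05
position: [0.4353, -0.3776, 0.0667]
tcp_rot: [[0.973, 0.003, -0.23], [0.23, -0.004, 0.973], [0.002, -1.0, -0.005]]
force: [-0.2, 0.1, 1.1]
opening: 0.551
```

```bash
python3 -c "
from h import *
st()
path([((.433,-.3752,.034),103.5)])
c=cam('wrist')
for k in('bar_grip','bar_mid'): print(k,[(a,p,ray(c,p,.015).round(4)) for a,p in pts('wrist',k)])
u=np.array([np.cos(np.radians(19.3)),np.sin(np.radians(19.3))]);P=np.array([.419,-.380])
print('model',proj(c,[[*(P-.035*u),.026],[*(P+.035*u),.026],[*(P+.12*u),.02]]))
cv2.imwrite('pics/w10.png',c['image'])"
```

```text
t 37.05 P [ 0.4353 -0.3776  0.0667] az 103.3 F [-0.2  0.1  1.1] op 0.551 J [ -52.   41.   97.    0.   42. -155.]
[-0.02, 0.41, 0.04] [0.0, -0.0, 0.0] rows>= 1
-- [ 0.433 -0.375  0.034]
bar_grip [(0.81, array([329.9, 273.3]), array([ 0.4332, -0.3747,  0.015 ]))]
bar_mid [(0.82, array([336.5, 322.6]), array([ 0.4663, -0.3623,  0.015 ]))]
model [[320.38380819 196.81989211]
 [332.83569744 310.19913895]
 [344.22610381 411.19785995]]
```

Emit:
arm_command(translation=[[-0.02,0.2,0.03],[-0.02,0.4,0.03],[-0.02,0.4,0.03],[-0.02,0.4,0.03]], rotation=[[0,0,0],[0,0,0],[0,0,0],[0,0,0]], grip=[-0.1,-0.1,-0.1,-0.1])

```text
time_s: 37.6
position: [0.4314, -0.3743, 0.0335]
tcp_rot: [[0.973, 0.001, -0.229], [0.229, -0.001, 0.973], [0.001, -1.0, -0.001]]
force: [-0.1, 0.3, 0.6]
opening: 0.552
```

```bash
python3 -c "
from h import *
st()
path([((.433,-.3752,.0335),103.5)])"
```

```text
t 37.6 P [ 0.4314 -0.3743  0.0335] az 103.3 F [-0.1  0.3  0.6] op 0.552 J [ -52.   44.   98.   -0.   38. -155.]
[0.02, -0.0, -0.02] [0.0, -0.0, 0.0] rows>= 1
-- [ 0.433 -0.376  0.033]
```

Emit:
arm_command(translation=[[0,0,0],[0,0,0],[0,0,0],[0,0,0],[0,0,0]], rotation=[[0,0,0],[0,0,0],[0,0,0],[0,0,0],[0,0,0]], grip=[1,1,1,1,1])

```text
time_s: 38.1
position: [0.4311, -0.3739, 0.0328]
tcp_rot: [[0.973, 0.0, -0.229], [0.229, -0.0, 0.973], [0.0, -1.0, -0.0]]
force: [-1.1, -0.2, 0.6]
opening: 0.182
```

Emit:
arm_command(translation=[[0,0,0],[0,-0.1,0],[0,-0.3,0],[0,-0.6,0],[0,-0.6,0]], rotation=[[0,0,0],[0,0,0],[0,0,0],[0,0,0],[0,0,0]], grip=[1,1,1,1,1])

```text
time_s: 38.6
position: [0.4323, -0.3752, 0.0832]
tcp_rot: [[0.973, 0.004, -0.229], [0.229, -0.005, 0.973], [0.002, -1.0, -0.005]]
force: [1.0, -0.7, -1.4]
opening: 0.179
```

```bash
python3 -c "
from h import *
st()
c=cam('wrist')
for k in('bar_grip','bar_mid','tool_tray'): print(k,[(a,p) for a,p in pts('wrist',k)])
cv2.imwrite('pics/w11.png',c['image'])"
```

```text
t 38.6 P [ 0.4323 -0.3752  0.0832] az 103.3 F [ 1.  -0.7 -1.4] op 0.179 J [ -52.   39.   97.    0.   43. -155.]
bar_grip [(0.73, array([324.2, 304.3]))]
bar_mid [(0.71, array([324.6, 357.9]))]
tool_tray [(0.5, array([325.8, 302.7]))]
```

View pics/w11.png

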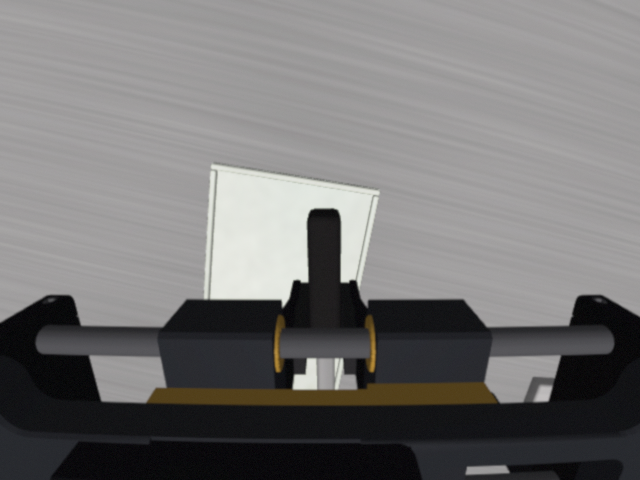

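```bash
python3 -c "
from h import *
c=cam('wrist');s=bot.read_state();R=np.array(s['tcp_rot'])
q=ray(c,(323,212),s['position'][2]-.007);print('rear rel tool x',(R.T@(q-s['position'])).round(4))
S=L2W(LIFT,[[-.035,.285,.28],[-.035,.285,.163],[-.035,.198,.163]]);print(S.round(4))
path([(np.r_[s['position'][:2],.24],103.3),(np.array([.46,-.05,.28]),50),(S[0],7.4)])"
```

```text
rear rel tool x [-0.05    0.007  -0.0005]
[[0.4909 0.3077 0.28  ]
 [0.4909 0.3077 0.163 ]
 [0.5021 0.2214 0.163 ]]
[-0.0, -0.99, 0.0] [-0.0, -0.0, -0.0] rows>= 2
[-0.0, -0.99, 0.0] [-0.0, -0.0, -0.0] rows>= 2
[-0.0, -0.03, 0.0] [-0.0, -0.0, -0.0] rows>= 1
-- [ 0.431 -0.373  0.24 ]
[0.33, -0.13, 0.99] [-0.0, 0.23, -0.0] rows>= 2
[0.08, -0.12, 0.99] [-0.0, 0.22, -0.0] rows>= 2
[-0.15, -0.12, 0.99] [-0.0, 0.22, -0.0] rows>= 2
[-0.38, -0.12, 0.95] [-0.0, 0.22, -0.0] rows>= 2
-- [ 0.46 -0.05  0.28]
[-0.7, 0.0, 0.99] [0.0, 0.19, -0.0] rows>= 3
[-0.99, 0.0, 0.94] [0.0, 0.22, -0.0] rows>= 3
[-0.99, 0.01, 0.58] [0.0, 0.18, -0.0] rows>= 2
[-0.72, -0.0, 0.25] [0.0, 0.12, -0.0] rows>= 2
-- [0.491 0.308 0.28 ]
```

Emit:
arm_command(translation=[[0,-0.5,0],[0,-1,0],[0,-1,0]], rotation=[[0,0,0],[0,0,0],[0,0,0]], grip=[1,1,1])

```text
time_s: 39.15
position: [0.4331, -0.3763, 0.1644]
tcp_rot: [[0.973, 0.006, -0.229], [0.229, -0.007, 0.973], [0.004, -1.0, -0.008]]
force: [1.1, 0.0, -0.4]
opening: 0.18
```

Emit:
arm_command(translation=[[0,-0.5,0],[0,-1,0],[0,-1,0]], rotation=[[0,0,0],[0,0,0],[0,0,0]], grip=[1,1,1])

```text
time_s: 39.45
position: [0.4329, -0.3761, 0.2444]
tcp_rot: [[0.973, 0.006, -0.229], [0.229, -0.007, 0.973], [0.004, -1.0, -0.009]]
force: [1.2, -1.1, -1.6]
opening: 0.176
```

Emit:
arm_command(translation=[[0.33,-0.13,0.99],[0.33,-0.13,0.99],[0.33,-0.13,0.99],[0.33,-0.13,0.99]], rotation=[[0,0.12,0],[0,0.23,0],[0,0.23,0],[0,0.23,0]], grip=[1,1,1,1])

```text
time_s: 39.85
position: [0.4381, -0.2895, 0.2494]
tcp_rot: [[1.0, -0.002, 0.007], [-0.007, 0.002, 1.0], [-0.002, -1.0, 0.002]]
force: [-0.4, -0.7, -1.6]
opening: 0.181
```

Emit:
arm_command(translation=[[0.08,-0.12,0.99],[0.08,-0.12,0.99],[0.08,-0.12,0.99],[0.08,-0.12,0.99]], rotation=[[0,0.12,0],[0,0.22,0],[0,0.22,0],[0,0.22,0]], grip=[1,1,1,1])

```text
time_s: 40.25
position: [0.4459, -0.2122, 0.2598]
tcp_rot: [[0.972, -0.0, 0.236], [-0.236, -0.001, 0.972], [-0.0, -1.0, -0.001]]
force: [0.5, -0.0, -0.7]
opening: 0.179
```

Emit:
arm_command(translation=[[-0.15,-0.12,0.99],[-0.15,-0.12,0.99],[-0.15,-0.12,0.99],[-0.15,-0.12,0.99]], rotation=[[0,0.12,0],[0,0.22,0],[0,0.22,0],[0,0.22,0]], grip=[1,1,1,1])

```text
time_s: 40.65
position: [0.4535, -0.133, 0.2699]
tcp_rot: [[0.892, 0.0, 0.452], [-0.452, -0.001, 0.892], [0.001, -1.0, -0.001]]
force: [0.2, -0.9, -1.0]
opening: 0.179
```

Emit:
arm_command(translation=[[-0.38,-0.12,0.95],[-0.38,-0.12,0.95],[-0.38,-0.12,0.95],[-0.38,-0.12,0.95]], rotation=[[0,0.12,0],[0,0.22,0],[0,0.22,0],[0,0.22,0]], grip=[1,1,1,1])

```text
time_s: 41.05
position: [0.4609, -0.0515, 0.2796]
tcp_rot: [[0.766, 0.001, 0.643], [-0.643, -0.001, 0.766], [0.001, -1.0, -0.001]]
force: [-1.0, -0.9, -1.0]
opening: 0.179
```

```bash
python3 -c "
from h import *
st()
path([((.4909,.3077,.28),7.4)])"
```

```text
t 41.05 P [ 0.4609 -0.0515  0.2796] az 50.0 F [-1.  -0.9 -1. ] op 0.179 J [-20.  15. 102.  -0.  63. -70.]
[-0.7, -0.0, 0.99] [0.0, 0.19, 0.0] rows>= 3
[-0.99, -0.0, 0.93] [0.0, 0.21, 0.0] rows>= 3
[-0.99, -0.01, 0.59] [-0.0, 0.18, 0.0] rows>= 2
[-0.73, -0.0, 0.27] [-0.0, 0.13, 0.0] rows>= 2
-- [0.491 0.307 0.28 ]
```

Emit:
arm_command(translation=[[-0.7,0,0.99],[-0.7,0,0.99],[-0.7,0,0.99],[-0.7,0,0.99]], rotation=[[0,0.1,0],[0,0.19,0],[0,0.19,0],[0,0.19,0]], grip=[1,1,1,1])

```text
time_s: 41.45
position: [0.4691, 0.0455, 0.2794]
tcp_rot: [[0.624, 0.0, 0.781], [-0.781, -0.001, 0.624], [0.001, -1.0, -0.001]]
force: [0.6, -0.4, -1.1]
opening: 0.183
```

Emit:
arm_command(translation=[[-0.99,0,0.93],[-0.99,0,0.93],[-0.99,0,0.93],[-0.99,0,0.93]], rotation=[[0,0.11,0],[0,0.21,0],[0,0.21,0],[0,0.21,0]], grip=[1,1,1,1])

```text
time_s: 41.85
position: [0.4783, 0.154, 0.2795]
tcp_rot: [[0.438, 0.0, 0.899], [-0.899, -0.001, 0.438], [0.001, -1.0, -0.0]]
force: [-0.0, -0.6, -0.2]
opening: 0.178
```

Emit:
arm_command(translation=[[-0.99,0,0.59],[-0.99,0,0.59],[-0.99,0,0.59],[-0.99,0,0.59]], rotation=[[0,0.1,0],[0,0.18,0],[0,0.18,0],[0,0.18,0]], grip=[1,1,1,1])

```text
time_s: 42.25
position: [0.486, 0.2447, 0.2793]
tcp_rot: [[0.261, -0.001, 0.965], [-0.965, -0.002, 0.261], [0.002, -1.0, -0.001]]
force: [-0.7, -0.2, -0.9]
opening: 0.178
```

Emit:
arm_command(translation=[[-0.73,0,0.27],[-0.73,0,0.27],[-0.73,0,0.27],[-0.73,0,0.27]], rotation=[[0,0.07,0],[0,0.13,0],[0,0.13,0],[0,0.13,0]], grip=[1,1,1,1])

```text
time_s: 42.65
position: [0.4913, 0.3061, 0.2794]
tcp_rot: [[0.126, -0.001, 0.992], [-0.992, -0.002, 0.126], [0.002, -1.0, -0.001]]
force: [0.2, 0.3, -0.8]
opening: 0.176
```

```bash
python3 -c "
from h import *
st()
path([((.4909,.3077,.163),7.4),((.5021,.2214,.163),7.4)])
for n in('top','wrist','scene'):
    c=cam(n);print(n,pts(n,'bar_mid'),pts(n,'bar_grip'),pts(n,'pawl_tail'))
    T=L2W(LIFT,[-.03,.128,.161]);print(proj(c,T).round(1),proj(c,L2W(LIFT,[-.07,-.0,.161])).round())
"
```

```text
t 42.65 P [0.4913 0.3061 0.2794] az 7.3 F [ 0.2  0.3 -0.8] op 0.176 J [21. 24. 86. -0. 69. 14.]
[-0.02, 0.99, -0.0] [0.0, -0.0, 0.0] rows>= 2
[-0.0, 0.46, -0.0] [0.0, -0.0, 0.0] rows>= 1
-- [0.491 0.307 0.163]
[0.99, 0.01, 0.0] [0.0, -0.0, 0.0] rows>= 2
[0.1, -0.0, 0.0] [0.0, -0.0, 0.0] rows>= 1
-- [0.502 0.221 0.163]
top [(0.86, array([153.1, 286.5]))] [(0.71, array([133. , 286.7]))] [(0.76, array([230.2, 286.5]))]
[[230.  282.3]] [[299. 295.]]
wrist [(0.97, array([324.3, 356.9]))] [(0.85, array([323.7, 304.8]))] []
[[329.6 397.4]] [[293. 489.]]
scene [(0.75, array([375. , 112.5]))] [(0.49, array([382.8, 106.6]))] [(0.75, array([343. , 174.8]))]
[[342.3 173. ]] [[295. 197.]]
```

Emit:
arm_command(translation=[[0,0.5,0],[0,0.95,0],[0,0.95,0]], rotation=[[0,0,0],[0,0,0],[0,0,0]], grip=[1,1,1])

```text
time_s: 43.55
position: [0.4875, 0.3072, 0.1992]
tcp_rot: [[0.127, -0.011, 0.992], [-0.992, -0.004, 0.126], [0.003, -1.0, -0.011]]
force: [-0.0, -0.3, -1.2]
opening: 0.181
```

Emit:
arm_command(translation=[[0,0.4,0],[0,0.5,0],[0,0.5,0],[0,0.5,0]], rotation=[[0,0,0],[0,0,0],[0,0,0],[0,0,0]], grip=[1,1,1,1])

```text
time_s: 43.95
position: [0.492, 0.309, 0.1652]
tcp_rot: [[0.126, 0.002, 0.992], [-0.992, 0.001, 0.126], [-0.001, -1.0, 0.002]]
force: [-0.3, 1.2, -0.9]
opening: 0.18
```

```bash
python3 -c "
from h import *
st()
path([((.5021,.2214,.163),7.4)])
c=cam('scene')
s=bot.read_state();R=np.array(s['tcp_rot']);P=s['position']
for z in (-.016,-.0185): print('bar pred tip, grip',proj(c,[P+R@[.12,-z,0],P+R@[0,-z,0]]).round(1).tolist())
# crop for view
a=c['image'][80:230,290:440];cv2.imwrite('pics/s2.png',cv2.resize(a,(600,600),interpolation=3))
"
```

```text
t 43.95 P [0.492  0.309  0.1652] az 7.3 F [-0.3  1.2 -0.9] op 0.18 J [21. 33. 93.  0. 54. 14.]
[0.99, 0.02, -0.01] [-0.0, -0.0, -0.0] rows>= 2
[0.11, 0.01, -0.0] [-0.0, -0.0, -0.0] rows>= 1
-- [0.502 0.222 0.163]
bar pred tip, grip [[350.3, 166.2], [378.5, 139.1]]
bar pred tip, grip [[350.3, 166.9], [378.4, 139.8]]
```

View pics/s2.png

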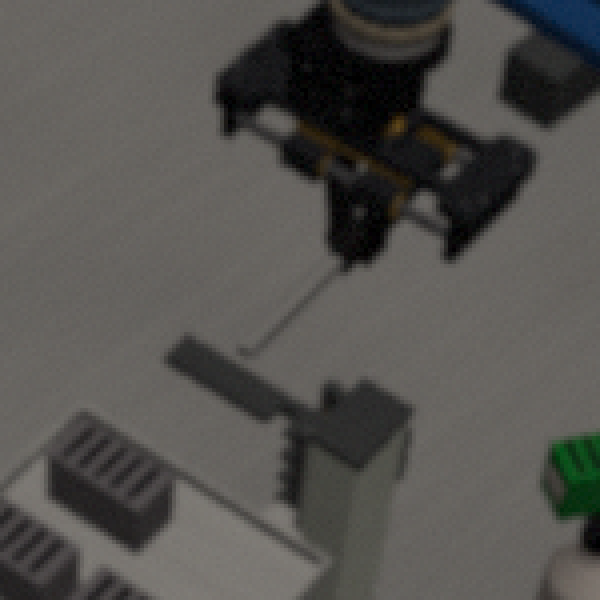

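Emit:
arm_command(translation=[[0.3,0,0],[0.6,0,0],[0.9,0,0],[1,0,0],[1,0,0]], rotation=[[0,0,0],[0,0,0],[0,0,0],[0,0,0],[0,0,0]], grip=[1,1,1,1,1])

```text
time_s: 44.5
position: [0.5021, 0.2287, 0.1649]
tcp_rot: [[0.124, 0.002, 0.992], [-0.992, 0.001, 0.124], [-0.0, -1.0, 0.002]]
force: [-0.1, 1.0, -1.6]
opening: 0.182
```

```bash
python3 -c "
from h import *
st()
s=bot.read_state();R=np.array(s['tcp_rot']);P=s['position']
d=P+R@np.array([.12,.018,0])-[LIFT[0],LIFT[1],0];a=LIFT[2]
f=lambda d:(np.array([d[0]*np.cos(a)+d[1]*np.sin(a),-d[0]*np.sin(a)+d[1]*np.cos(a)])).round(4)
print('tip lift',f(d),d[2],'tcp lift',f(P-[LIFT[0],LIFT[1],0]))
for n in('top','scene'):
    c=cam(n);print(n,pts(n,'pawl_tail'),pts(n,'platform_mid'),proj(c,L2W(LIFT,[0,0,.116])).round(1),proj(c,L2W(LIFT,[0,0,.036])).round(1))"
```

```text
t 44.5 P [0.5021 0.2287 0.1649] az 7.1 F [-0.1  1.  -1.6] op 0.182 J [13. 31. 97.  0. 52.  6.]
tip lift [-0.0345  0.0853] 0.14687270981211195 tcp lift [-0.034   0.2053]
top [(0.98, array([228.9, 284.6])), (0.46, array([404.6, 194.6]))] [(0.74, array([295.3, 260.6]))] [[295.9 262.8]] [[297.8 268.6]]
scene [(0.69, array([343.3, 170.2]))] [(0.86, array([316.9, 223. ]))] [[318.5 223.7]] [[317.9 242.6]]
```

Emit:
arm_command(translation=[[0.08,0,0],[0.08,-0.08,0],[0.08,-0.16,0],[0.08,-0.2,0],[0.08,-0.2,0]], rotation=[[0,0,0],[0,0,0],[0,0,0],[0,0,0],[0,0,0]], grip=[1,1,1,1,1])

```text
time_s: 45.3
position: [0.5021, 0.2227, 0.18]
tcp_rot: [[0.126, 0.0, 0.992], [-0.992, -0.0, 0.126], [0.0, -1.0, 0.0]]
force: [0.4, -1.4, -3.9]
opening: 0.181
```

Emit:
arm_command(translation=[[0,-0.12,0],[0,-0.24,0],[0,-0.36,0],[0,-0.45,0],[0,-0.45,0]], rotation=[[0,0,0],[0,0,0],[0,0,0],[0,0,0],[0,0,0]], grip=[1,1,1,1,1])

```text
time_s: 45.8
position: [0.5029, 0.2234, 0.2179]
tcp_rot: [[0.126, 0.004, 0.992], [-0.992, 0.001, 0.126], [-0.001, -1.0, 0.004]]
force: [0.7, -0.1, -1.5]
opening: 0.177
```

```bash
cat > chk.py <<'E'
from h import *
st()
for n in('top','scene'):
    c=cam(n);print(n,'tail',pts(n,'pawl_tail'),'plat',pts(n,'platform_mid'),'up/down',proj(c,L2W(LIFT,[[0,0,.116],[0,0,.036]])).round(1).tolist(),'bar',pts(n,'bar_mid'))
    print('mags',pts(n,'mag1_mid'))
    a=.5;print('tail pred at 0,.25,.5',proj(c,L2W(LIFT,[[.048-.078*np.cos(t),.128,.161+.078*np.sin(t)] for t in(0,.25,.5)])).round(1).tolist())
    cv2.imwrite('pics/chk_%s.png'%n,c['image'])
E
python3 chk.py
```

```text
t 45.8 P [0.5029 0.2234 0.2179] az 7.2 F [ 0.7 -0.1 -1.5] op 0.177 J [12. 26. 95.  0. 59.  5.]
top tail [(0.88, array([226.9, 280.1]))] plat [(0.62, array([297. , 264.4]))] up/down [[295.9, 262.8], [297.8, 268.6]] bar [(0.8, array([203.8, 283.7])), (0.29, array([299.2, 277.2]))]
mags [(0.87, array([149.1, 220.9]))]
tail pred at 0,.25,.5 [[230.0, 282.3], [228.0, 279.8], [225.9, 274.7]]
scene tail [(0.92, array([346.8, 169.7]))] plat [(0.74, array([316. , 226.3]))] up/down [[318.5, 223.7], [317.9, 242.6]] bar [(0.57, array([350.4, 153.3])), (0.55, array([165.4, 343.9]))]
mags [(0.88, array([319.7, 245.8])), (0.66, array([441.9, 193.1]))]
tail pred at 0,.25,.5 [[342.3, 173.0], [343.6, 168.1], [346.4, 164.4]]
```

Emit:
arm_command(translation=[[0,0,0],[0,0,0],[0,0,0],[0,0,0],[0,0,0]], rotation=[[0,0,0],[0,0,0],[0,0,0],[0,0,0],[0,0,0]], grip=[1,1,1,1,1])

```text
time_s: 46.8
position: [0.502, 0.2229, 0.2157]
tcp_rot: [[0.126, -0.0, 0.992], [-0.992, -0.0, 0.126], [0.0, -1.0, -0.0]]
force: [-1.4, 0.3, -1.6]
opening: 0.181
```

Emit:
arm_command(translation=[[0,0,0],[0,0,0],[0,0,0],[0,0,0],[0,0,0]], rotation=[[0,0,0],[0,0,0],[0,0,0],[0,0,0],[0,0,0]], grip=[1,1,1,1,1])

```text
time_s: 47.3
position: [0.502, 0.2229, 0.2157]
tcp_rot: [[0.126, -0.0, 0.992], [-0.992, 0.0, 0.126], [-0.0, -1.0, -0.0]]
force: [-0.5, -0.1, -1.7]
opening: 0.181
```

```bash
python3 chk.py
```

```text
t 47.3 P [0.502  0.2229 0.2157] az 7.2 F [-0.5 -0.1 -1.7] op 0.181 J [12. 27. 95.  0. 59.  5.]
top tail [(0.78, array([229.4, 284.1]))] plat [(0.62, array([298.8, 268.7])), (0.39, array([285.5, 284.9]))] up/down [[295.9, 262.8], [297.8, 268.6]] bar [(0.5, array([208.7, 284.7])), (0.17, array([419.4, 283.5]))]
mags [(0.79, array([149.2, 220. ])), (0.65, array([316.1, 243.9]))]
tail pred at 0,.25,.5 [[230.0, 282.3], [228.0, 279.8], [225.9, 274.7]]
scene tail [(0.81, array([348.5, 166.3]))] plat [(0.55, array([315.8, 243.6]))] up/down [[318.5, 223.7], [317.9, 242.6]] bar [(0.6, array([351.8, 154.1])), (0.52, array([165.8, 342.5]))]
mags [(0.93, array([439.7, 194.5])), (0.6, array([317.9, 257. ]))]
tail pred at 0,.25,.5 [[342.3, 173.0], [343.6, 168.1], [346.4, 164.4]]
```

Emit:
arm_command(translation=[[0,0,0],[0,0,0],[0,0,0],[0,0,0],[0,0,0]], rotation=[[0,0,0],[0,0,0],[0,0,0],[0,0,0],[0,0,0]], grip=[1,1,1,1,1])

```text
time_s: 48.3
position: [0.502, 0.2229, 0.2158]
tcp_rot: [[0.126, 0.0, 0.992], [-0.992, 0.0, 0.126], [-0.0, -1.0, 0.0]]
force: [0.0, -0.3, -1.5]
opening: 0.184
```

Emit:
arm_command(translation=[[0,0,0],[0,0,0],[0,0,0],[0,0,0],[0,0,0]], rotation=[[0,0,0],[0,0,0],[0,0,0],[0,0,0],[0,0,0]], grip=[1,1,1,1,1])

```text
time_s: 48.8
position: [0.502, 0.2229, 0.2157]
tcp_rot: [[0.126, -0.0, 0.992], [-0.992, -0.0, 0.126], [0.0, -1.0, -0.0]]
force: [-1.1, 0.3, -1.3]
opening: 0.184
```

Emit:
arm_command(translation=[[0,0,0],[0,0,0],[0,0,0],[0,0,0],[0,0,0]], rotation=[[0,0,0],[0,0,0],[0,0,0],[0,0,0],[0,0,0]], grip=[1,1,1,1,1])

```text
time_s: 49.3
position: [0.502, 0.2229, 0.2157]
tcp_rot: [[0.126, -0.0, 0.992], [-0.992, 0.0, 0.126], [-0.0, -1.0, -0.0]]
force: [-0.9, -0.7, -1.0]
opening: 0.178
```

Emit:
arm_command(translation=[[0,0,0],[0,0,0],[0,0,0],[0,0,0],[0,0,0]], rotation=[[0,0,0],[0,0,0],[0,0,0],[0,0,0],[0,0,0]], grip=[1,1,1,1,1])

```text
time_s: 49.8
position: [0.502, 0.2229, 0.2158]
tcp_rot: [[0.126, 0.0, 0.992], [-0.992, -0.0, 0.126], [0.0, -1.0, 0.0]]
force: [-1.0, 0.6, -2.3]
opening: 0.183
```

```bash
cp pics/chk_top.png pics/prev_top.png; cp pics/chk_scene.png pics/prev_scene.png; python3 chk.py; python3 -c "
import cv2,numpy as np
for n in('top','scene'):
    a=cv2.imread(f'pics/prev_{n}.png').astype(int);b=cv2.imread(f'pics/chk_{n}.png').astype(int);d=abs(a-b).max(2)
    r=(slice(205,330),slice(235,350)) if n=='top' else (slice(180,290),slice(262,372))
    print(n,(d[r]>25).sum(),d[r].max(), (d>25).sum())"
```

```text
t 49.8 P [0.502  0.2229 0.2158] az 7.3 F [-1.   0.6 -2.3] op 0.183 J [12. 27. 95. -0. 59.  5.]
top tail [(0.8, array([226.5, 282.2])), (0.7, array([302.2, 189.2]))] plat [(0.85, array([296.6, 266.7]))] up/down [[295.9, 262.8], [297.8, 268.6]] bar [(0.76, array([208.8, 286.7]))]
mags [(0.96, array([148.5, 216.7])), (0.77, array([313.2, 246. ]))]
tail pred at 0,.25,.5 [[230.0, 282.3], [228.0, 279.8], [225.9, 274.7]]
scene tail [(0.65, array([345.8, 168.7])), (0.43, array([350.3, 155.7]))] plat [(0.89, array([316.5, 242.3]))] up/down [[318.5, 223.7], [317.9, 242.6]] bar [(0.74, array([319.2, 255.8])), (0.52, array([352.4, 154.7]))]
mags [(0.89, array([318.1, 256.8])), (0.65, array([441.5, 193.7])), (0.49, array([346.2, 168.3]))]
tail pred at 0,.25,.5 [[342.3, 173.0], [343.6, 168.1], [346.4, 164.4]]
top 48 36 48
scene 0 11 0
```

```bash
python3 -c "
from h import *
for n in('scene','top'):
    c=cam(n);g=cv2.cvtColor(c['image'],cv2.COLOR_BGR2GRAY).astype(np.float32);g=cv2.GaussianBlur(g,(0,0),.7);G=np.hypot(cv2.Sobel(g,5,1,0),cv2.Sobel(g,5,0,1))
    for h in np.arange(-.01,.09,.005):
        t=np.linspace(-1,1,80)[:,None];o=np.zeros_like(t)
        P=np.vstack([np.hstack([.095*t,o-.085,o]),np.hstack([o-.095,.085*t,o]),np.hstack([o+.095,.085*t,o])])
        P[:,2]=.046+h
        q=proj(c,L2W(LIFT,P)).astype(np.float32)
        v=cv2.remap(G.astype(np.float32),q[:,0].copy(),q[:,1].copy(),1).ravel();print(n,round(h,3),v.mean().round(1))"
```

```text
scene -0.01 51.8
scene -0.005 56.1
scene 0.0 75.5
scene 0.005 67.1
scene 0.01 44.1
scene 0.015 22.7
scene 0.02 11.7
scene 0.025 9.0
scene 0.03 11.7
scene 0.035 20.7
scene 0.04 37.9
scene 0.045 57.6
scene 0.05 65.7
scene 0.055 55.3
scene 0.06 37.3
scene 0.065 24.4
scene 0.07 20.4
scene 0.075 21.7
scene 0.08 26.4
scene 0.085 30.5
top -0.01 27.0
top -0.005 28.7
top 0.0 32.1
top 0.005 37.0
top 0.01 39.0
top 0.015 37.9
top 0.02 35.5
top 0.025 33.8
top 0.03 32.9
top 0.035 32.1
top 0.04 30.8
top 0.045 29.2
top 0.05 27.4
top 0.055 25.7
top 0.06 23.9
top 0.065 22.2
top 0.07 20.3
top 0.075 18.8
top 0.08 17.3
top 0.085 16.2
```

Emit:
arm_command(translation=[[0,0.15,0],[0,0.3,0],[0,0.45,0],[0,0.6,0],[0,0.66,0]], rotation=[[0,0,0],[0,0,0],[0,0,0],[0,0,0],[0,0,0]], grip=[1,1,1,1,1])

```text
time_s: 50.9
position: [0.501, 0.2226, 0.1609]
tcp_rot: [[0.126, -0.003, 0.992], [-0.992, -0.001, 0.126], [0.0, -1.0, -0.003]]
force: [-0.9, -0.2, -1.2]
opening: 0.18
```

Emit:
arm_command(translation=[[0,0,0],[0,0,0],[-0.3,0,0],[-0.7,0,0],[-1,0,0]], rotation=[[0,0,0],[0,0,0],[0,0,0],[0,0,0],[0,0,0]], grip=[1,1,1,1,1])

```text
time_s: 51.4
position: [0.4924, 0.3036, 0.1638]
tcp_rot: [[0.126, 0.002, 0.992], [-0.992, 0.001, 0.126], [-0.001, -1.0, 0.002]]
force: [0.0, 0.3, -1.6]
opening: 0.177
```

Emit:
arm_command(translation=[[-0.3,0,0],[-0.3,0,0],[-0.3,-0.5,0],[-0.3,-1,0],[-0.3,-1,0]], rotation=[[0,0,0],[0,0,0],[0,0,0],[0,0,0],[0,0,0]], grip=[1,1,1,1,1])

```text
time_s: 51.9
position: [0.4927, 0.3272, 0.2492]
tcp_rot: [[0.126, 0.013, 0.992], [-0.992, 0.005, 0.126], [-0.003, -1.0, 0.013]]
force: [0.6, -0.1, -0.8]
opening: 0.181
```

```bash
python3 chk.py; python3 -c "
from h import *
# bar_mid is 35 ahead; put it at tray centre (.505,-.400) az 4.7
u=np.array([np.cos(np.radians(4.7)),np.sin(np.radians(4.7))]);P=np.array([.505,-.4])-.035*u;print(P)
path([((.46,-.05,.28),50),((*P,.25),94.7),((*P,.06),94.7)])"
```

```text
t 51.9 P [0.4927 0.3272 0.2492] az 7.2 F [ 0.6 -0.1 -0.8] op 0.181 J [23. 27. 87. -0. 65. 16.]
top tail [(0.76, array([231.3, 282.6]))] plat [(0.78, array([298.9, 269.3]))] up/down [[295.9, 262.8], [297.8, 268.6]] bar [(0.94, array([144.3, 289.9]))]
mags [(0.95, array([313.5, 242.6])), (0.59, array([148.1, 219.7]))]
tail pred at 0,.25,.5 [[230.0, 282.3], [228.0, 279.8], [225.9, 274.7]]
scene tail [(0.71, array([344.2, 174.6])), (0.71, array([432.4, 242.3]))] plat [(0.82, array([319.3, 241.6]))] up/down [[318.5, 223.7], [317.9, 242.6]] bar [(0.83, array([375. , 120.1])), (0.71, array([313.7, 250.7])), (0.45, array([374.1, 297.9]))]
mags [(0.7, array([444., 194.]))]
tail pred at 0,.25,.5 [[342.3, 173.0], [343.6, 168.1], [346.4, 164.4]]
[ 0.47011769 -0.40286785]
[0.99, -0.1, -0.2] [0.0, -0.15, -0.0] rows>= 2
[0.99, -0.11, -0.37] [0.0, -0.16, -0.0] rows>= 2
[0.99, -0.11, -0.58] [0.0, -0.17, -0.0] rows>= 2
[0.99, -0.13, -0.84] [0.0, -0.2, -0.0] rows>= 3
[0.12, -0.02, -0.16] [0.0, -0.03, -0.0] rows>= 1
-- [ 0.46 -0.05  0.28]
[0.88, 0.11, -0.99] [0.0, -0.23, -0.0] rows>= 3
[0.53, 0.1, -0.99] [0.0, -0.19, -0.0] rows>= 2
[0.3, 0.09, -0.99] [0.0, -0.17, -0.0] rows>= 2
[0.1, 0.08, -0.92] [0.0, -0.16, -0.0] rows>= 2
-- [ 0.47  -0.403  0.25 ]
[0.0, 0.99, -0.0] [0.0, 0.0, -0.0] rows>= 2
[0.0, 0.99, -0.0] [0.0, 0.0, -0.0] rows>= 2
[0.0, 0.39, -0.0] [0.0, 0.0, -0.0] rows>= 1
-- [ 0.47  -0.403  0.06 ]
```

Emit:
arm_command(translation=[[0.99,-0.4,-0.2],[0.99,-0.4,-0.2],[0.99,-0.4,-0.2],[0.99,-0.4,-0.2]], rotation=[[0,-0.1,0],[0,-0.15,0],[0,-0.15,0],[0,-0.15,0]], grip=[1,1,1,1])

```text
time_s: 52.8
position: [0.4833, 0.2451, 0.2751]
tcp_rot: [[0.278, 0.001, 0.961], [-0.961, 0.001, 0.278], [-0.001, -1.0, 0.001]]
force: [-0.1, -0.1, -1.0]
opening: 0.183
```

Emit:
arm_command(translation=[[0.99,0,-0.37],[0.99,0,-0.37],[0.99,0,-0.37],[0.99,0,-0.37]], rotation=[[0,-0.1,0],[0,-0.16,0],[0,-0.16,0],[0,-0.16,0]], grip=[1,1,1,1])

```text
time_s: 53.2
position: [0.4769, 0.1616, 0.2745]
tcp_rot: [[0.434, -0.001, 0.901], [-0.901, 0.001, 0.434], [-0.001, -1.0, -0.0]]
force: [1.1, -0.1, -1.3]
opening: 0.178
```

Emit:
arm_command(translation=[[0.99,0,-0.58],[0.99,0,-0.58],[0.99,0,-0.58],[0.99,0,-0.58]], rotation=[[0,-0.1,0],[0,-0.17,0],[0,-0.17,0],[0,-0.17,0]], grip=[1,1,1,1])

```text
time_s: 53.6
position: [0.47, 0.0704, 0.2748]
tcp_rot: [[0.587, 0.0, 0.81], [-0.81, 0.001, 0.587], [-0.001, -1.0, 0.001]]
force: [0.7, 0.4, -1.1]
opening: 0.182
```

Emit:
arm_command(translation=[[0.99,0,-0.84],[0.99,0,-0.84],[0.99,0,-0.84],[0.99,0,-0.84]], rotation=[[0,-0.1,0],[0,-0.2,0],[0,-0.2,0],[0,-0.2,0]], grip=[1,1,1,1])

```text
time_s: 54.0
position: [0.4624, -0.0334, 0.2748]
tcp_rot: [[0.742, 0.0, 0.67], [-0.67, 0.001, 0.742], [-0.001, -1.0, 0.001]]
force: [0.3, -0.4, -1.0]
opening: 0.18
```

```bash
python3 -c "
from h import *
st()
path([((.4701,-.4029,.25),94.7)])"
```

```text
t 54.0 P [ 0.4624 -0.0334  0.2748] az 47.9 F [ 0.3 -0.4 -1. ] op 0.18 J [-18.  15. 102.   0.  62. -66.]
[0.93, 0.09, -0.99] [-0.0, -0.23, -0.0] rows>= 3
[0.56, 0.08, -0.99] [-0.0, -0.19, -0.0] rows>= 2
[0.32, 0.07, -0.99] [-0.0, -0.18, 0.0] rows>= 2
[0.13, 0.06, -0.99] [-0.0, -0.17, 0.0] rows>= 2
[-0.0, 0.01, -0.09] [-0.0, -0.01, 0.0] rows>= 1
-- [ 0.47  -0.403  0.25 ]
```

Emit:
arm_command(translation=[[0.93,0.09,-0.99],[0.93,0.09,-0.99],[0.93,0.09,-0.99],[0.93,0.09,-0.99]], rotation=[[0,-0.1,0],[0,-0.23,0],[0,-0.23,0],[0,-0.23,0]], grip=[1,1,1,1])

```text
time_s: 54.4
position: [0.465, -0.142, 0.2674]
tcp_rot: [[0.881, -0.0, 0.474], [-0.474, 0.001, 0.881], [-0.001, -1.0, 0.001]]
force: [0.5, 0.4, -2.0]
opening: 0.181
```

Emit:
arm_command(translation=[[0.56,0.08,-0.99],[0.56,0.08,-0.99],[0.56,0.08,-0.99],[0.56,0.08,-0.99]], rotation=[[0,-0.1,0],[0,-0.19,0],[0,-0.19,0],[0,-0.19,0]], grip=[1,1,1,1])

```text
time_s: 54.8
position: [0.4665, -0.2313, 0.2609]
tcp_rot: [[0.957, -0.001, 0.289], [-0.289, 0.003, 0.957], [-0.002, -1.0, 0.002]]
force: [-0.7, 0.6, -2.0]
opening: 0.178
```

Emit:
arm_command(translation=[[0.32,0.07,-0.99],[0.32,0.07,-0.99],[0.32,0.07,-0.99],[0.32,0.07,-0.99]], rotation=[[0,-0.1,0],[0,-0.18,0],[0,-0.18,0],[0,-0.18,0]], grip=[1,1,1,1])

```text
time_s: 55.2
position: [0.4682, -0.3141, 0.2554]
tcp_rot: [[0.995, -0.001, 0.104], [-0.104, 0.003, 0.995], [-0.001, -1.0, 0.003]]
force: [-0.0, 0.3, -2.5]
opening: 0.18
```

Emit:
arm_command(translation=[[0.13,0.06,-1],[0.13,0.06,-1],[0.13,0.06,-1],[0.13,0.06,-1],[0.13,0.06,-1]], rotation=[[0,-0.1,0],[0,-0.17,0],[0,-0.17,0],[0,-0.17,0],[0,-0.17,0]], grip=[1,1,1,1,1])

```text
time_s: 55.7
position: [0.4702, -0.3943, 0.2508]
tcp_rot: [[0.997, -0.001, -0.075], [0.075, 0.003, 0.997], [-0.001, -1.0, 0.003]]
force: [0.6, 0.4, -2.1]
opening: 0.18
```

```bash
python3 -c "
from h import *
st()
path([((.4701,-.4029,.25),94.7),((.4701,-.4029,.06),94.7)])"
```

```text
t 55.7 P [ 0.4702 -0.3943  0.2508] az 94.3 F [ 0.6  0.4 -2.1] op 0.18 J [ -50.   29.   83.    0.   68. -145.]
[-0.01, 0.01, -0.11] [-0.0, -0.01, -0.0] rows>= 1
-- [ 0.47  -0.403  0.25 ]
[0.0, 0.99, -0.0] [-0.0, 0.0, -0.0] rows>= 2
[0.0, 0.99, -0.0] [-0.0, 0.0, -0.0] rows>= 2
[0.0, 0.39, -0.0] [-0.0, 0.0, -0.0] rows>= 1
-- [ 0.47  -0.403  0.06 ]
```

Emit:
arm_command(translation=[[0,0,-0.11],[0,0.5,-0.11],[0,1,-0.11],[0,1,-0.11]], rotation=[[0,0,0],[0,0,0],[0,0,0],[0,0,0]], grip=[1,1,1,1])

```text
time_s: 56.1
position: [0.4681, -0.4023, 0.1659]
tcp_rot: [[0.997, -0.008, -0.074], [0.074, 0.01, 0.997], [-0.007, -1.0, 0.011]]
force: [-0.4, 0.7, -1.9]
opening: 0.183
```

Emit:
arm_command(translation=[[0,0.5,0],[0,1,0],[0,1,0]], rotation=[[0,0,0],[0,0,0],[0,0,0]], grip=[1,1,1])

```text
time_s: 56.4
position: [0.4688, -0.4035, 0.0876]
tcp_rot: [[0.997, -0.006, -0.074], [0.074, 0.008, 0.997], [-0.006, -1.0, 0.008]]
force: [-0.4, 1.6, -1.4]
opening: 0.184
```

Emit:
arm_command(translation=[[0,0.3,0],[0,0.5,0],[0,0.5,0],[0,0.5,0],[0,0.5,0]], rotation=[[0,0,0],[0,0,0],[0,0,0],[0,0,0],[0,0,0]], grip=[1,1,1,1,1])

```text
time_s: 56.9
position: [0.4713, -0.4067, 0.0525]
tcp_rot: [[0.997, 0.001, -0.074], [0.074, -0.001, 0.997], [0.001, -1.0, -0.002]]
force: [-0.0, 0.4, -0.6]
opening: 0.181
```

```bash
python3 -c "
from h import *
st()
path([((.4701,-.4029,.0345),94.7)])
c=cam('scene');print(pts('scene','bar_mid'),proj(c,[.505,-.4,.015]),proj(c,[.505,-.4,.03]))"
```

```text
t 56.9 P [ 0.4713 -0.4067  0.0525] az 94.3 F [-0.   0.4 -0.6] op 0.181 J [ -51.   45.   90.   -0.   45. -145.]
[-0.01, 0.22, 0.05] [0.0, -0.01, 0.0] rows>= 1
-- [ 0.47  -0.403  0.035]
[(0.65, array([159.4, 338.7]))] [[162.84474229 340.86125214]] [[161.38220581 338.11670738]]
```

Emit:
arm_command(translation=[[0,0.1,0.03],[0,0.18,0.03],[0,0.21,0.03],[0,0.21,0.03],[0,0.21,0.03]], rotation=[[0,0,0],[0,0,0],[0,0,0],[0,0,0],[0,0,0]], grip=[1,1,1,1,1])

```text
time_s: 57.5
position: [0.4704, -0.404, 0.0344]
tcp_rot: [[0.997, -0.0, -0.074], [0.074, -0.0, 0.997], [-0.0, -1.0, -0.0]]
force: [-2.2, -1.1, 4.3]
opening: 0.18
```

Emit:
arm_command(translation=[[0,0.01,0],[0,0.02,0],[0,0.02,0]], rotation=[[0,0,0],[0,0,0],[0,0,0]], grip=[1,1,1])

```text
time_s: 57.8
position: [0.4704, -0.404, 0.0342]
tcp_rot: [[0.997, -0.0, -0.075], [0.075, -0.0, 0.997], [-0.0, -1.0, -0.0]]
force: [-4.3, 0.6, 13.2]
opening: 0.182
```

Emit:
arm_command(translation=[[0,-0.01,0],[0,-0.01,0],[0,-0.01,0],[0,-0.01,0],[0,-0.01,0]], rotation=[[0,0,0],[0,0,0],[0,0,0],[0,0,0],[0,0,0]], grip=[0.5,0.2,0,0,0])

```text
time_s: 58.3
position: [0.4705, -0.4035, 0.0328]
tcp_rot: [[0.997, -0.001, -0.074], [0.074, 0.001, 0.997], [-0.0, -1.0, 0.001]]
force: [0.0, -0.6, 0.2]
opening: 0.47
```

Emit:
arm_command(translation=[[0,-0.2,0],[0,-0.6,0],[0,-1,0],[0,-1,0]], rotation=[[0,0,0],[0,0,0],[0,0,0],[0,0,0]], grip=[0,0,0,0])

```text
time_s: 58.7
position: [0.4729, -0.4065, 0.119]
tcp_rot: [[0.997, 0.007, -0.074], [0.074, -0.008, 0.997], [0.006, -1.0, -0.009]]
force: [-0.3, -1.0, 0.8]
opening: 0.502
```

Emit:
arm_command(translation=[[0.3,-0.5,0],[0.6,-1,0],[0.6,-1,0],[0.6,-1,0]], rotation=[[0,0,0],[0,0,0],[0,0,0],[0,0,0]], grip=[0,0,0,0])

```text
time_s: 59.1
position: [0.5191, -0.4002, 0.1948]
tcp_rot: [[0.997, 0.002, -0.075], [0.075, -0.002, 0.997], [0.001, -1.0, -0.002]]
force: [0.2, 0.9, 0.3]
opening: 0.5
```

Emit:
arm_command(translation=[[0,-1,0],[0,-1,0],[0,-1,0],[0,-1,0]], rotation=[[0,0,0],[0,0,0],[0,0,0],[0,0,0]], grip=[0,0,0,0])

```text
time_s: 59.5
position: [0.5173, -0.3997, 0.2723]
tcp_rot: [[0.997, -0.002, -0.074], [0.074, 0.002, 0.997], [-0.002, -1.0, 0.002]]
force: [0.2, -0.4, 0.1]
opening: 0.499
```

Run:
```python
from h import *
st()
for n in('wrist','scene','top'):
    c=cam(n)
    for k,z in(('bar_grip',.015),('bar_mid',.015),('tool_tray',0),('leg_peg',.095),('pawl_tail',.161),('platform_mid',.036)): print(n,k,[(a,p.tolist(),ray(c,p,z).round(3).tolist()) for a,p in pts(n,k)][:2])
    if n=='top': print('leg1.5',proj(c,L2W(LIFT,[-.07+.1*np.cos(1.5),-.14-.1*np.sin(1.5),.095])))
    # bar dark grip / mag tops
    if n=='wrist':
        g=cv2.cvtColor(c['image'],cv2.COLOR_BGR2GRAY);q=proj(c,[[.385,-.464,.009],[.379,-.356,.009],[.623,-.336,.009],[.632,-.444,.009]]).astype(int)
        m=np.zeros_like(g);cv2.fillPoly(m,[q],255);d=((g<60)&(m>0)).astype(np.uint8);d[280:]=0
        cnt=max(cv2.findContours(d,0,2)[0],key=cv2.contourArea);b=cv2.boxPoints(cv2.minAreaRect(cnt));print('grip box',b.round(),np.array([ray(c,p,.026)[:2] for p in b]).round(3).tolist())
    else:
        for r in((.042,-.038),(-.042,-.038),(-.035,.038)):
            q=proj(c,L2W(LIFT,[*r,.081]))[0].astype(int);print('mag px',q,'dark',(cv2.cvtColor(c['image'],6)[q[1]-12:q[1]+12,q[0]-12:q[0]+12]<70).mean().round(2))
    cv2.imwrite(f'pics/fin_{n}.png',c['image'])
```

```text
t 59.5 P [ 0.5173 -0.3997  0.2723] az 94.2 F [ 0.2 -0.4  0.1] op 0.499 J [ -47.   31.   76.   -0.   73. -142.]
wrist bar_grip [(0.74, [324.0, 173.5], [0.474, -0.403, 0.015])]
wrist bar_mid []
wrist tool_tray [(0.65, [328.3, 195.2], [0.502, -0.396, 0.0])]
wrist leg_peg [(0.94, [504.8, 248.1], [0.527, -0.214, 0.095])]
wrist pawl_tail []
wrist platform_mid []
grip box [[318. 128.]
 [329. 128.]
 [329. 187.]
 [318. 187.]] [[0.424, -0.413], [0.423, -0.401], [0.488, -0.396], [0.489, -0.409]]
scene bar_grip [(0.69, [154.7, 331.0], [0.472, -0.4, 0.015])]
scene bar_mid [(0.85, [160.7, 340.5], [0.501, -0.403, 0.015])]
scene tool_tray [(0.72, [168.1, 344.5], [0.513, -0.395, 0.0])]
scene leg_peg [(0.83, [226.5, 279.0], [0.52, -0.216, 0.095]), (0.68, [295.4, 237.3], [0.543, -0.027, 0.095])]
scene pawl_tail [(0.71, [345.4, 172.2], [0.519, 0.16, 0.161])]
scene platform_mid [(0.96, [316.5, 240.5], [0.555, 0.031, 0.036]), (0.52, [372.8, 298.4], [0.762, 0.014, 0.036])]
mag px [322 251] dark 0.48
mag px [294 233] dark 0.56
mag px [316 214] dark 0.53
top bar_grip [(0.89, [497.0, 313.4], [0.47, -0.406, 0.015])]
top bar_mid [(0.87, [496.0, 297.6], [0.504, -0.405, 0.015])]
top tool_tray [(0.71, [490.8, 301.7], [0.497, -0.398, 0.0])]
top leg_peg [(0.81, [420.6, 284.6], [0.523, -0.224, 0.095])]
top pawl_tail [(0.92, [230.0, 285.0], [0.511, 0.152, 0.161])]
top platform_mid [(0.7, [297.7, 268.6], [0.562, 0.03, 0.036])]
leg1.5 [[416.72792051 280.68890666]]
mag px [312 243] dark 0.15
mag px [317 283] dark 0.14
mag px [280 284] dark 0.15
```

```bash
python3 -c "
from h import *
st();print(bot.hand_in())"
```

```text
t 60.55 P [ 0.5185 -0.4002  0.2734] az 94.3 F [ 0.   0.1 -0.2] op 0.498 J [ -47.   31.   76.    0.   73. -142.]
the job is handed in; nothing more can be done
None
```

I did every step in order and handed the job in at about 60.6 s. The hand-in gives no verdict, so what follows rests on my own checks.

**What I did:**
- **Leg:** I swung it out and over the catch to its end stop.
- **Magazines:** I stood the three grey ones on the raised platform. There was no fourth, and I left the green look-alike alone.
- **Release bar:** It had been knocked askew onto the tray's lip, so I measured it again before grasping it. I lifted the pawl tail with it until the platform had sunk, let the pawl drop, and laid the bar back in its tray.

**Last checks:**
- **Platform:** The rim's edges in the scene view fit a carriage height of 0 to 5 mm best. The same check in the top view was blurrier and peaked near 10 mm. The network's platform points in both views agree with fully down.
- **Pawl:** Its tail is back where it started, to within the network's scatter of a few pixels.
- **Leg:** The peg is within about 6 mm of its seated place by all three cameras.
- **Bar:** Its middle is about 5 mm from the tray centre, measured at about (0.503, -0.404). The bar is roughly aligned with the tray.
- **Magazines:** I saw all three standing on the raised platform. After it sank I only confirmed dark shapes at their three places, so I did not check afresh that they are upright.
- **Bystanders:** I did not measure the reel, bottle and screwdriver again. The arm never worked near them.

My last attempt to view a picture was refused because the 16-picture limit was reached, so all the final checks are numeric.

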